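# Dead-weight test of a push-button box

### The job

First close the open terminal bay: lower the cover plate over its two pins until it lies flush on the rim. Then stand every test weight on the bench, one to a button, balanced on the domed button heads so that each holds its button down by itself; only when all are balanced and let go, swing the test switch fully over to on. At the end cover, weights and switch must all still be so, and the other things on the bench must be left where they are.

Things in the scene. Friction and masses are not known exactly. Their poses are not given: they have to be found in the camera images.
- cover: aluminium cover plate 140 (x) x 90 (y) x 4 mm, origin at the centre of its underside, z up through the plate. Two through holes 11 mm in diameter on its x axis at x = -55 and +55 mm (fits either way round). Black bow handle on its centre: a bar along x, 60 mm long, 14 mm wide (y), z = 24 to 36 mm above the underside. 0.22 kg, loose
- bay_rim (a point): centre of the top rim of the open terminal bay, a grey open box 150 (x) x 100 (y) x 40 mm high fixed to the bench. Two steel pins 8 mm in diameter with conical tips rise 18 mm above the rim plane, on the point's x axis at x = -55 and +55 mm. The cover is flush when its underside lies in the rim plane
- button1_top (a point): top of a black mushroom head (-y end of the row), moving with it: a dome 44 mm across, half of an ellipsoid 12 mm high, radius of curvature 40 mm on top. Three heads stand in a row 75 mm apart along the point's y on a grey box 80 (x) x 230 (y) x 40 mm high fixed to the bench; head up, its top is 28 mm above the box's top face, 68 mm above the bench
- button1 (a joint): how far that sprung head is pressed down, 0 to 0.005 m; about 1 N starts it and about 1.9 N holds it fully down, so one weight's own load is enough
- button2_top (a point): top of a black mushroom head (middle of the row), moving with it: a dome 44 mm across, half of an ellipsoid 12 mm high, radius of curvature 40 mm on top. Three heads stand in a row 75 mm apart along the point's y on a grey box 80 (x) x 230 (y) x 40 mm high fixed to the bench; head up, its top is 28 mm above the box's top face, 68 mm above the bench
- button2 (a joint): how far that sprung head is pressed down, 0 to 0.005 m; about 1 N starts it and about 1.9 N holds it fully down, so one weight's own load is enough
- button3_top (a point): top of a black mushroom head (+y end of the row), moving with it: a dome 44 mm across, half of an ellipsoid 12 mm high, radius of curvature 40 mm on top. Three heads stand in a row 75 mm apart along the point's y on a grey box 80 (x) x 230 (y) x 40 mm high fixed to the bench; head up, its top is 28 mm above the box's top face, 68 mm above the bench
- button3 (a joint): how far that sprung head is pressed down, 0 to 0.005 m; about 1 N starts it and about 1.9 N holds it fully down, so one weight's own load is enough
- weight1: plain square steel test weight 40 x 40 x 22 mm (z is the 22 mm direction; both faces alike, with a dark round mark), origin at its centre, about 0.27 kg. Two or three are present; starts flat on the bench
- weight2: plain square steel test weight 40 x 40 x 22 mm (z is the 22 mm direction; both faces alike, with a dark round mark), origin at its centre, about 0.27 kg. Two or three are present; starts flat on the bench
- weight3: plain square steel test weight 40 x 40 x 22 mm (z is the 22 mm direction; both faces alike, with a dark round mark), origin at its centre, about 0.27 kg. Two or three are present; starts flat on the bench
- lever_base: base of the test switch, 70 (x) x 50 (y) x 25 mm, fixed to the bench; origin at the centre of its underside. The lever swings in the base's x-z plane about an axis along y, 22 mm above the bench
- lever_tip (a point): centre of the switch lever's black ball tip, 26 mm in diameter, 60 mm from the hinge axis
- lever (a joint): angle of the test switch: 0 is off (leaning to the base's -x), 1.0 is fully on (leaning to +x); it stays where it is left, a push of about 1 N at the tip moves it
- locknut: bystander: a brass lock-nut ring 34 mm across and 10 mm high
- contactor: bystander: a grey and black contactor 75 x 45 x 85 mm
- jar: bystander: a clear screw jar 60 mm across, 80 mm high
- tape: bystander: a white roll of tape 90 mm across, 19 mm high
There are look-alikes about, which are no part of the job. Leave any orange or pink look-alike of the lever_base alone. What is shaped like the weight3 but green is not meant.

How it is judged:
By the outcome, as a careful person would: the job done as asked, in the order asked, and still so for the second after the job is handed in, with the robot touching nothing.
Of weight1, weight2, weight3 only 2 to 3 are there at a start; the rules pass over those that are not, and their reading is None.
At some moment in a run one of cover, weight1, weight2, weight3 may be knocked a few centimetres aside while the robot is not near it.
Once in a run the grip may slacken for a moment while it holds something.
It also fails if it takes over 210 s, if anything falls off the work surface, if the arm or the gripper's body presses on something with over 40 N, if the wrist force passes 120 N, or if a joint passes its speed limit or range.

### The arm

A 6-joint arm with a two-finger parallel gripper is mounted at the origin on the work surface. World frame = base frame: x ahead of the robot, y to its left, z up, the work surface at z = 0. Lengths are in m, angles in rad, forces in N, time in s.
With the tool pointing down it reaches from about 0.3 to 0.775 m from the base axis. Payload 14.6 kg.
Tool frame: the origin (TCP) lies at the very end of the fingers, on their centre line; the grasp point (between the pads) lies 19 mm behind it; y points along the fingers, x is the direction in which the jaws open and shut, and the axes are right-handed (so a half turn about y gives the same grasp; the last joint's range is limited). The gripper opens to 94 mm and grips with 3 to 60 N. Pads are 16 mm wide; open, the fingers measure 119 mm over their backs; the gripper's body (75 mm by 177 mm) begins 78 mm behind the grasp point.
Start: joints at [-1.246, 0.3, 1.521, -0, 1.321, -0.067], TCP at [0.21, -0.508, 0.205] pointing down, gripper open.
Joint ranges: [-3.03, 3.03], [-0.79, 2.21], [0.23, 2.52], [-1.04, 4.18], [0, 3.07], [-2.55, 2.55]. Speed limits (rad/s): [2.22, 2.22, 2.57, 3.14, 3.14, 3.14].

### API

Orientations are given as a unit quaternion [x, y, z, w].
In Python, from station import robot gives the robot as it stands. The module is installed in compiled form; this text tells all that it offers.
- The arm moves only by the shell command python3 -m pendant 'ROWS' [FORCE]. ROWS is JSON, a list that holds one entry, the list of rows, each a list of 7 numbers: the turn, a rotation vector about the tool's x, y, z in rad, then the shift along the tool's x, y, z in mm, then the closure, from -1 (fully open) to 1 (shut). A call has 1 to 5 rows; each row is the pose to reach, as a shift and turn from the pose commanded when the call began, along the tool's axes at that moment; what a row does not reach only later rows make up. A row lasts 1/8 s, in which the tool goes at most 62.5 mm and 10.7 degrees, less where a joint would pass 70% of its speed; a pose out of reach is approached as far as the arm can. A call with a gripper value outside its range is refused whole. The fingers move at their own pace and stop on an object; FORCE is the grip in N (left out, the last holds). Time passes only in rows, so rows that repeat a pose let the fingers close. It gives the time, the measured TCP pose, the force and the opening at its end, in the units of the state.
- robot.sense(): the state, without advancing time (a new reading comes with each control period).
- robot.snapshot(name): name is "side" or "top"; returns a dict with "frame" (480x640x3 uint8, red, green, blue), "range_z" (480x640 float32, m along the optical axis (not along the pixel's ray), 0 where there is no reading), "fov_y" (degrees; the focal length in pixels is half the picture's height over the tangent of half this angle, whatever the lens; pixels are square), "cx", "cy" (the principal point, pixels), "camera_from_world" (4x4, takes a point from world to camera coordinates). Camera axes: x right, y up, looking along -z (the intrinsics and any distortion apply to the point x, -y, -z); pixel columns grow to the right and rows downward; lengths in m; the calibration is good to about 2 mm. A picture is of the moment at which its call begins.
- robot.sign_off(): hands the job in, once; it reports no verdict.
The state is a dict: "clock": time; "qpos": joint angles; "joint_velocities": joint speeds; "effort": joint torques, N m; "position": TCP position; "ee_rot": TCP orientation; "contact_force": force on the tool from outside, world axes, zero at the start; "wrist_torque": the same for the moment, N m; "grip_width": opening from 0.0 (shut) to 1.0 (fully open).
Only numpy, scipy, OpenCV 4.12 (cv2) and the standard library are available. Lean on these libraries where they do the work, as an engineer would, in place of code of your own. Each camera call takes 0.05 s, during which the arm holds its last target.

## Working session

There is one attempt and no reset: what is moved stays moved. The work goes in short steps, Python scripts to look and compute and a shell command to move; the robot and the scene stay as the last step left them, time stands still between calls to the robot, and variables do not carry over. Pictures are saved under pics/ and viewed, and the job is handed in when it is done.

```bash
mkdir -p pics; ls
python3 - <<'E'
from station import robot
import cv2, numpy as np
s=robot.sense(); print({k:np.round(v,3).tolist() for k,v in s.items()})
for n in ("top","side"):
    d=robot.snapshot(n); cv2.imwrite(f"pics/{n}0.png",d["frame"][:,:,::-1]); np.savez(f"{n}0.npz",**d)
    print(n,d["fov_y"],d["cx"],d["cy"],np.round(d["camera_from_world"],4).tolist(),[k for k in d])
E
```

```text
pics
{'clock': 0.0, 'qpos': [-1.246, 0.3, 1.522, 0.0, 1.321, -0.067], 'joint_velocities': [0.0, -0.0, -0.0, -0.001, 0.001, -0.0], 'effort': [0.0, -53.18, -35.274, 0.071, 0.024, -0.0], 'position': [0.21, -0.508, 0.205], 'ee_rot': [-0.588, 0.393, -0.393, 0.588], 'contact_force': [0.752, 0.414, 0.062], 'wrist_torque': [-0.007, 0.011, -0.031], 'grip_width': 1.0}
top 46.9699028575272 314.4706231741701 240.31191276989549 [[0.0474, -0.9989, 0.0026, -0.086], [0.9789, 0.047, 0.199, -0.5523], [-0.1988, -0.0069, 0.98, -1.217], [0.0, 0.0, 0.0, 1.0]] ['frame', 'range_z', 'fov_y', 'cx', 'cy', 'camera_from_world']
side 55.683457097989134 315.28551522542625 239.53392123790334 [[-0.9279, -0.3724, -0.0163, 0.4819], [0.1873, -0.5036, 0.8434, -0.1923], [-0.3223, 0.7795, 0.5371, -1.1313], [0.0, 0.0, 0.0, 1.0]] ['frame', 'range_z', 'fov_y', 'cx', 'cy', 'camera_from_world']
```

View pics/top0.png

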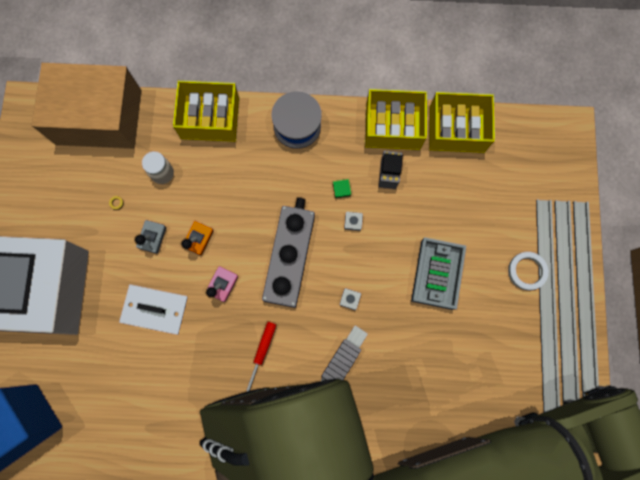

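View pics/side0.png

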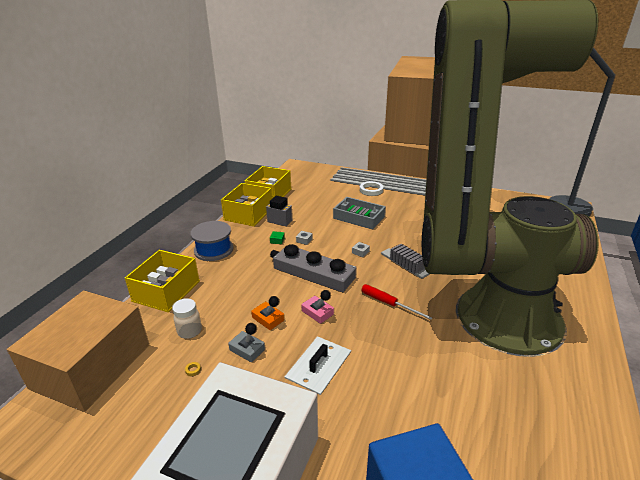

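```bash
cat > h.py <<'E'
import numpy as np, cv2
from scipy.spatial.transform import Rotation as R
def load(n): return dict(np.load(n+".npz"))
def snap(n,name):
    from station import robot
    d=robot.snapshot(n); np.savez(name+".npz",**d); cv2.imwrite(f"pics/{name}.png",d["frame"][:,:,::-1]); return d
def f(d): return 240/np.tan(np.radians(float(d["fov_y"]))/2)
def ray(d,u,v):
    return np.stack([(np.asarray(u,float)-d["cx"])/f(d),-(np.asarray(v,float)-d["cy"])/f(d),-np.ones_like(np.asarray(u,float))],-1)
def toW(d,c):
    T=d["camera_from_world"]; return (c-T[:3,3])@T[:3,:3]
def cloud(d):
    v,u=np.mgrid[:480,:640]; return toW(d,ray(d,u,v)*d["range_z"][...,None])
def onz(d,u,v,z):
    o=toW(d,np.zeros(3)); p=toW(d,ray(d,u,v)); k=(z-o[2])/(p[...,2]-o[2]); return o+(p-o)*k[...,None]
def px(d,P):
    T=d["camera_from_world"]; c=np.asarray(P)@T[:3,:3].T+T[:3,3]; return np.stack([d["cx"]-f(d)*c[...,0]/c[...,2]*1, d["cy"]+f(d)*c[...,1]/c[...,2]],-1)
def crop(d,name,x0,y0,w,h,s):
    im=cv2.resize(np.ascontiguousarray(d["frame"][y0:y0+h,x0:x0+w,::-1]),None,fx=s,fy=s,interpolation=cv2.INTER_CUBIC); cv2.imwrite(f"pics/{name}.png",im)
E
python3 - <<'E'
from h import *
for n in("top0","side0"):
    d=load(n);W=cloud(d)
    print(n,(d["range_z"]>0).mean())
    pts={"top0":[(100,100+150),(30,200),(330,130),(510,200),(510,340),(400,340),(200,370),(580,180),(60,340),(150,360)],"side0":[(220,400),(300,180),(230,280),(380,340),(480,400),(120,380),(330,230),(560,250)]}[n]
    for u,v in pts: print(u,v,np.round(W[v,u],4))
d=load("top0");W=cloud(d)
for nm,u,v in [("w",353,221),("w",350,299),("b",296,223),("b",289,254),("b",282,286),("cover",130,300),("handle",150,308),("lever",140,240),("base",155,232),("rim",420,250)]: print(nm,np.round(W[v,u],4))
crop(d,"c_top_left",90,190,160,150,5);crop(d,"c_top_mid",250,180,220,140,3.6)
E
```

```text
top0 0.9959342447916667
100 250 [0.5186 0.4524 0.0012]
30 200 [ 0.6345  0.6398 -0.002 ]
330 130 [ 8.507e-01 -8.470e-02  7.000e-04]
510 200 [ 0.6909 -0.5325 -0.0015]
510 340 [ 0.3529 -0.526  -0.0052]
400 340 [ 0.3407 -0.2694 -0.0038]
200 370 [0.251  0.1885 0.002 ]
580 180 [ 0.7492 -0.7046  0.0021]
60 340 [0.3031 0.5184 0.0015]
150 360 [0.2679 0.3052 0.0026]
side0 0.9959602864583333
220 400 [0.4675 0.5592 0.134 ]
300 180 [ 0.8068 -0.5519  0.0021]
230 280 [ 0.7319  0.1146 -0.001 ]
380 340 [0.2776 0.1931 0.0014]
480 400 [0.0446 0.2848 0.0019]
120 380 [0.7694 0.5093 0.0016]
330 230 [ 5.618e-01 -2.358e-01 -3.000e-04]
560 250 [-0.0529  0.0508  0.2444]
w [ 0.6139 -0.1488  0.022 ]
w [ 0.428  -0.1481  0.0219]
b [ 0.5921 -0.0153  0.0663]
b [ 0.5192 -0.0033  0.0656]
b [0.4452 0.0081 0.0693]
cover [ 4.031e-01  3.677e-01 -4.000e-04]
handle [0.3841 0.307  0.0393]
lever [0.5321 0.3327 0.083 ]
base [0.5634 0.3176 0.0277]
rim [ 0.5523 -0.3101  0.0166]
```

View pics/c_top_left.png

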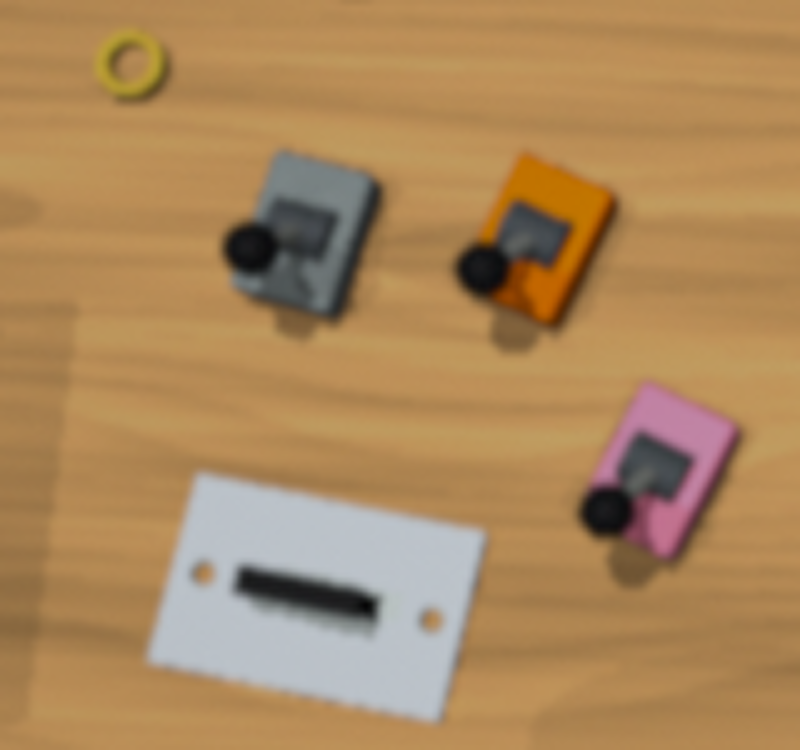

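View pics/c_top_mid.png

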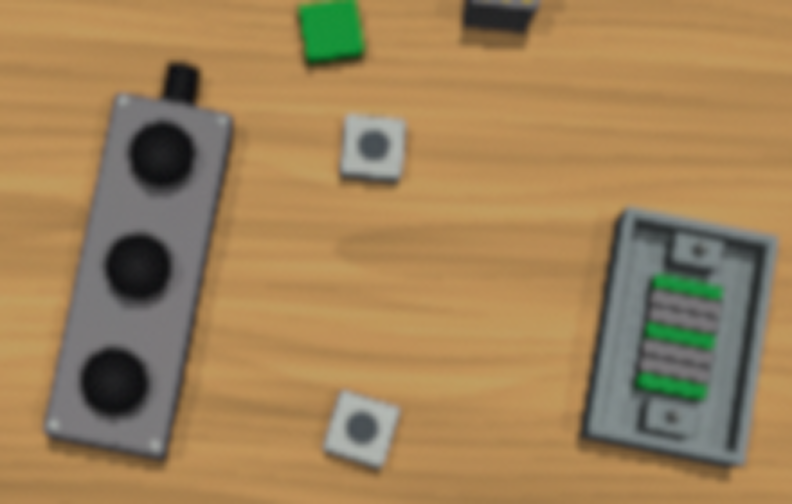

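Run:
```python
from h import *
d=load("top0")
def P(c,s,x0,y0,z):
    c=np.array(c,float); c=(c+.5)/s-.5+[x0,y0]; return onz(d,c[:,0],c[:,1],z)
def show(n,p):
    print(n,np.round(p.mean(0),4)); print("  sides",np.round(np.linalg.norm(np.roll(p,-1,0)-p,axis=1)*1000,1), "ang",np.round(np.degrees(np.arctan2(*(np.roll(p,-1,0)-p)[:,[1,0]].T)),1))
L=(5,90,190);M=(3.6,250,180)
show("cover",P([(197,473),(487,532),(440,721),(148,661)],*L,.004))
show("holes",P([(203,573),(432,620)],*L,.004))
show("rim",P([(625,210),(776,240),(742,465),(583,437)],*M,.040))
show("pins",P([(699,250),(671,417)],*M,.058))
show("domes",P([(161,156),(138,268),(115,382)],*M,.060))
show("box",P([(117,94),(232,117),(165,458),(46,432)],*M,.040))
p=P([(373,146),(362,429)],*M,.022);print(p)
show("w1",P([(344,115),(406,119),(401,178),(341,178)],*M,.022))
show("w2",P([(340,391),(401,405),(382,466),(324,450)],*M,.022))
show("lev",P([(282,150),(379,182),(333,314),(236,285)],*L,.025))
print("tip",P([(251,247)],*L,.07))
s=load("side0")
crop(s,"s_cov",220,310,140,90,5.5);crop(s,"s_mid",260,190,130,105,6)
```

```text
cover [0.3849 0.3098 0.004 ]
  sides [140.8  89.4 139.9  89.5] ang [-98.7 171.3  81.4  -8.2]
holes [0.3847 0.3101 0.004 ]
  sides [110.5 110.5] ang [-98.7  81.3]
rim [ 0.4955 -0.3499  0.04  ]
  sides [ 99.  147.9 101.5 150.6] ang [-98.8 171.3  82.7  -9.7]
pins [ 0.4953 -0.3481  0.058 ]
  sides [108.8 108.8] ang [170.8  -9.2]
domes [ 0.52   -0.0008  0.06  ]
  sides [ 74.3  73.9 148.2] ang [171.8 172.   -8.1]
box [ 0.5207 -0.0014  0.04  ]
  sides [ 77.  226.4  77.3 225.5] ang [-98.9 171.9  80.5  -8.1]
[[ 0.61590168 -0.14936504  0.022     ]
 [ 0.42843302 -0.14855741  0.022     ]]
w1 [ 0.6149 -0.1494  0.022 ]
  sides [41.2 40.3 39.6 43. ] ang [-91.1 177.   92.8  -0.6]
w2 [ 0.4291 -0.1484  0.022 ]
  sides [40.3 41.2 38.5 39.5] ang [-100.3  164.6   77.3  -13. ]
lev [0.5537 0.3266 0.025 ]
  sides [49.4 66.2 48.4 67.7] ang [-105.6  166.8   76.1  -12.4]
tip [[0.53682562 0.33766682 0.07      ]]
```

View pics/s_cov.png

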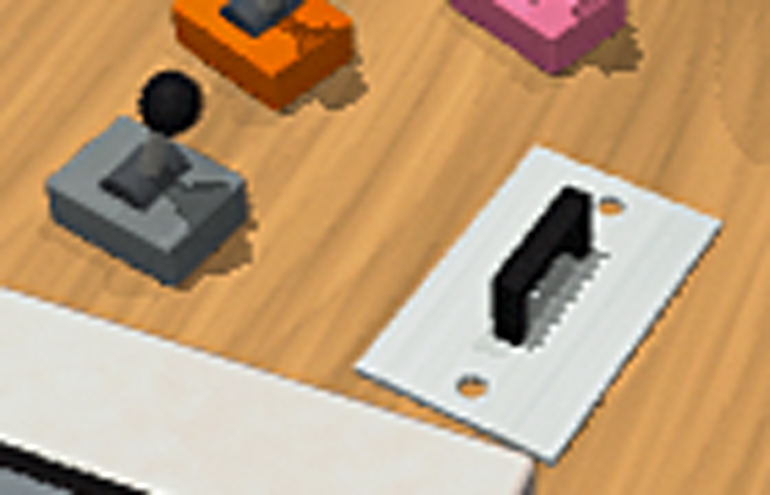

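View pics/s_mid.png

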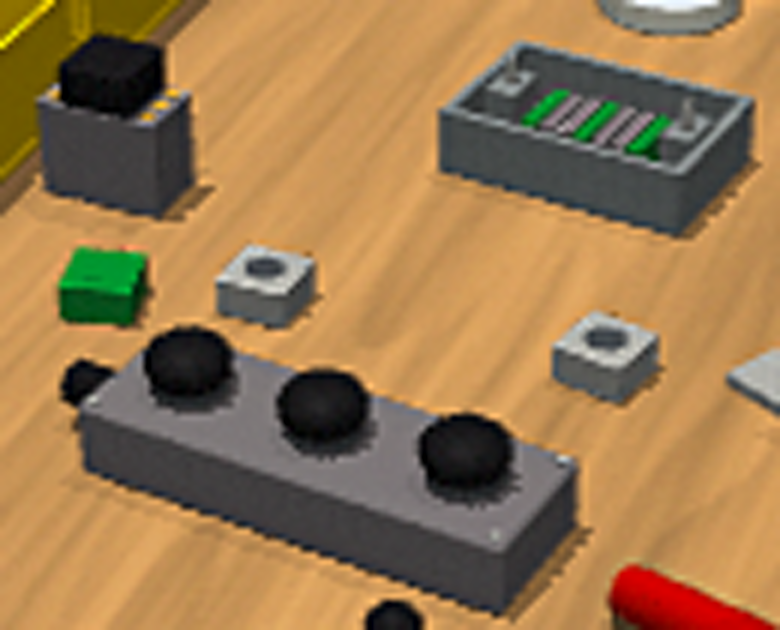

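```bash
cat > go.py <<'E'
# usage: go(x,y,z,yaw_deg_of_jaw_axis) prints the row numbers (rotvec tool rad, shift tool mm), tool y straight down
from h import *
def go(x,y,z,yaw):
    from station import robot
    s=robot.sense(); R0=R.from_quat(s["ee_rot"]); best=None
    for a in (yaw,yaw+180):
        a=np.radians(a); X=np.array([np.cos(a),np.sin(a),0]);Y=np.array([0,0,-1.]);Z=np.cross(X,Y)
        r=(R0.inv()*R.from_matrix(np.stack([X,Y,Z],1))).as_rotvec()
        if best is None or np.linalg.norm(r)<np.linalg.norm(best): best=r
        print("yaw",round(np.degrees(a)), "rot",np.round(r,3),"deg",round(np.degrees(np.linalg.norm(r)),1))
    p=np.array([x,y,z])-s["position"]; sh=R0.inv().apply(p)*1000
    X0=R0.as_matrix()
    print("shift",np.round(sh,1),"dist",round(np.linalg.norm(sh)),"| pos",np.round(s["position"],4),"jawyaw",round(np.degrees(np.arctan2(X0[1,0],X0[0,0])),1),"tilt",np.round(X0[:,1],3),"q6",round(s["qpos"][5],2),"t",round(s["clock"],2),"F",np.round(s["contact_force"],1),"w",round(float(s["grip_width"]),3))
if __name__=="__main__":
    import sys; go(*map(float,sys.argv[1:5]))
E
python3 go.py 0.45 -0.1 0.22 -8.7; python3 go.py 0.385 0.31 0.15 -8.7
```

```text
yaw -9 rot [-1.000e-03 -1.027e+00 -1.000e-03] deg 58.9
yaw 171 rot [ 1.000e-03  2.114e+00 -1.000e-03] deg 121.1
shift [-285.5  -14.7  377.7] dist 474 | pos [ 0.2099 -0.5081  0.2049] jawyaw -67.6 tilt [-0.     0.001 -1.   ] q6 -0.07 t 0.1 F [ 0.7 -0.2  0. ] w 1.005
yaw -9 rot [-1.000e-03 -1.027e+00 -1.000e-03] deg 58.9
yaw 171 rot [ 1.000e-03  2.114e+00 -1.000e-03] deg 121.1
shift [-689.2   55.7  474.2] dist 838 | pos [ 0.2099 -0.5081  0.2049] jawyaw -67.6 tilt [-0.     0.001 -1.   ] q6 -0.07 t 0.1 F [ 0.7 -0.2  0. ] w 1.005
```

```bash
python3 -m pendant '[[[0,-0.1,0,-35,0,47,-1],[0,-0.25,0,-70,0,94,-1],[0,-0.4,0,-107,0,141,-1],[0,-0.55,0,-143,0,188,-1],[0,-0.6,0,-175,0,230,-1]]]'; python3 go.py 0.45 -0.1 0.22 -8.7
```

```text
clock: 0.72
position: [0.3563, -0.2569, 0.2054]
ee_rot: [-0.678, 0.201, -0.201, 0.678]
contact_force: [0.9, -0.2, -0.1]
grip_width: 0.998
yaw -9 rot [-0.    -0.424 -0.   ] deg 24.3
yaw 171 rot [ 0.     2.718 -0.   ] deg 155.7
shift [ -6.8 -14.6 182.6] dist 183 | pos [ 0.3563 -0.2569  0.2054] jawyaw -33.0 tilt [-0.  0. -1.] q6 -0.13 t 0.72 F [ 0.9 -0.2 -0.1] w 0.998
```

```bash
python3 -m pendant '[[[0,-0.1,0,0,-3,46,-1],[0,-0.2,0,-2,-6,92,-1],[0,-0.3,0,-5,-9,138,-1],[0,-0.42,0,-7,-12,184,-1],[0,-0.42,0,-7,-15,184,-1]]]'; python3 go.py 0.385 0.31 0.15 -8.7
```

```text
clock: 1.35
position: [0.4513, -0.0989, 0.2202]
ee_rot: [-0.705, 0.055, -0.054, 0.705]
contact_force: [-1.7, -0.5, 0.2]
grip_width: 1.001
yaw -9 rot [-0.    -0.002 -0.001] deg 0.1
yaw 171 rot [ 1.000e-03  3.139e+00 -0.000e+00] deg 179.9
shift [-128.3   70.4  393.8] dist 420 | pos [ 0.4513 -0.0989  0.2202] jawyaw -8.8 tilt [-0.001  0.    -1.   ] q6 -0.14 t 1.35 F [-1.7 -0.5  0.2] w 1.001
```

Precise. On to the cover, with a look on the way for a third weight.

```bash
python3 -m pendant '[[[0,0,0,-15,0,55,-1],[0,0,0,-32,0,110,-1],[0,0,0,-50,0,165,-1],[0,0,0,-70,0,220,-1],[0,0,0,-90,20,275,-1]]]' >/dev/null; python3 -m pendant '[[[0,0,0,-10,15,40,-1],[0,0,0,-25,35,80,-1],[0,0,0,-38,50,119,-1],[0,0,0,-38,50,119,-1],[0,0,0,-38,50,119,-1]]]';python3 go.py 0.385 0.31 0.15 -8.7
python3 - <<'E'
from h import *
d=snap("top","top1");s=snap("side","side1"); crop(d,"c1",60,180,200,160,4)
E
```

```text
clock: 2.6
position: [0.3869, 0.3075, 0.1506]
ee_rot: [0.705, -0.056, 0.056, -0.705]
contact_force: [0.1, -1.0, 0.2]
grip_width: 1.003
yaw -9 rot [ 0.    -0.008  0.   ] deg 0.5
yaw 171 rot [-0.     3.133  0.   ] deg 179.5
shift [-2.3  0.6  2.1] dist 3 | pos [0.3869 0.3075 0.1506] jawyaw -9.2 tilt [-0. -0. -1.] q6 0.76 t 2.6 F [ 0.1 -1.   0.2] w 1.003
```

View pics/top1.png

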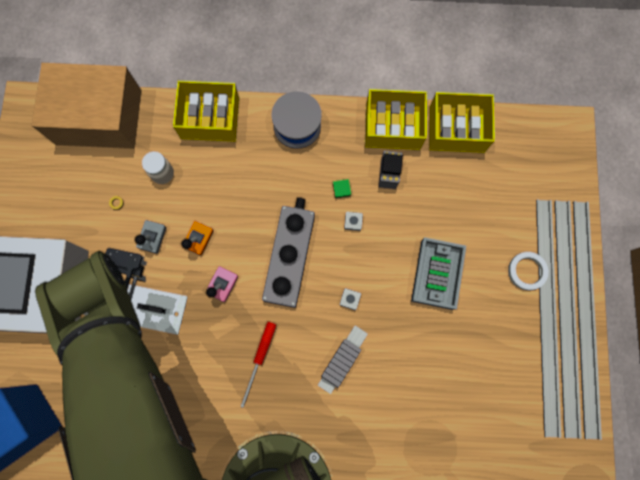

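View pics/side1.png

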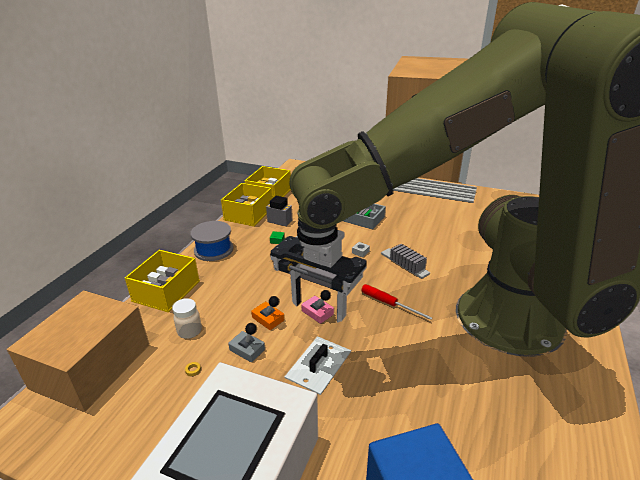

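```bash
python3 -m pendant '[[[0,0,0,-2,40,2,-1],[0,0,0,-2,80,2,-1],[0,0,0,-2,115,2,-1],[0,0,0,-2,137,2,-1],[0,0,0,-2,137,2,-1]]]' 25; python3 -m pendant '[[[0,0,0,0,0,0,1],[0,0,0,0,0,0,1],[0,0,0,0,0,0,1],[0,0,0,0,0,0,1],[0,0,0,0,0,0,1]]]' 25;python3 go.py 0.385 0.31 0.013 -8.7
```

```text
clock: 3.32
position: [0.3848, 0.3096, 0.0128]
ee_rot: [0.705, -0.057, 0.056, -0.704]
contact_force: [0.1, 0.2, 0.2]
grip_width: 0.998
clock: 3.95
position: [0.3849, 0.3107, 0.0136]
ee_rot: [-0.705, 0.056, -0.056, 0.705]
contact_force: [0.1, -0.2, -0.3]
grip_width: 0.505
yaw -9 rot [-0.    -0.007  0.   ] deg 0.4
yaw 171 rot [-0.     3.135 -0.   ] deg 179.6
shift [ 0.2  0.6 -0.7] dist 1 | pos [0.3849 0.3107 0.0136] jawyaw -9.1 tilt [ 0.  0. -1.] q6 0.76 t 3.95 F [ 0.1 -0.2 -0.3] w 0.505
```

```bash
python3 -m pendant '[[[0,0,0,0,0,0,1],[0,0,0,0,0,0,1],[0,0,0,0,0,0,1],[0,0,0,0,0,0,1],[0,0,0,0,0,0,1]]]' 40
```

```text
clock: 4.58
position: [0.385, 0.3107, 0.0134]
ee_rot: [-0.705, 0.056, -0.056, 0.705]
contact_force: [1.1, 0.8, -0.9]
grip_width: 0.142
```

```bash
python3 -m pendant '[[[0,0,0,0,-30,0,1],[0,0,0,0,-70,0,1],[0,0,0,0,-120,0,1],[0,0,0,0,-150,0,1],[0,0,0,0,-150,0,1]]]' 40;  python3 - <<'E'
from h import *
d=snap("top","top2");s=snap("side","side2"); crop(s,"s2",230,220,150,130,5)
E
python3 go.py 0.48 0.05 0.19 -53;python3 go.py 0.495 -0.349 0.19 -99
```

```text
clock: 5.2
position: [0.3855, 0.3111, 0.165]
ee_rot: [-0.704, 0.055, -0.057, 0.706]
contact_force: [-0.3, -0.3, -2.9]
grip_width: 0.145
yaw -53 rot [ 0.001  0.766 -0.001] deg 43.9
yaw 127 rot [-1.000e-03 -2.376e+00 -2.000e-03] deg 136.1
shift [ 135.5  -27.7 -242. ] dist 279 | pos [0.3845 0.3104 0.1622] jawyaw -9.1 tilt [-0.001 -0.001 -1.   ] q6 0.76 t 5.3 F [-0.1 -0.2 -2.4] w 0.145
yaw -99 rot [ 0.002  1.569 -0.   ] deg 89.9
yaw 81 rot [-0.    -1.573 -0.002] deg 90.1
shift [ 213.5  -27.4 -633.6] dist 669 | pos [0.3845 0.3104 0.1622] jawyaw -9.1 tilt [-0.001 -0.001 -1.   ] q6 0.76 t 5.3 F [-0.1 -0.2 -2.4] w 0.145
```

View pics/s2.png

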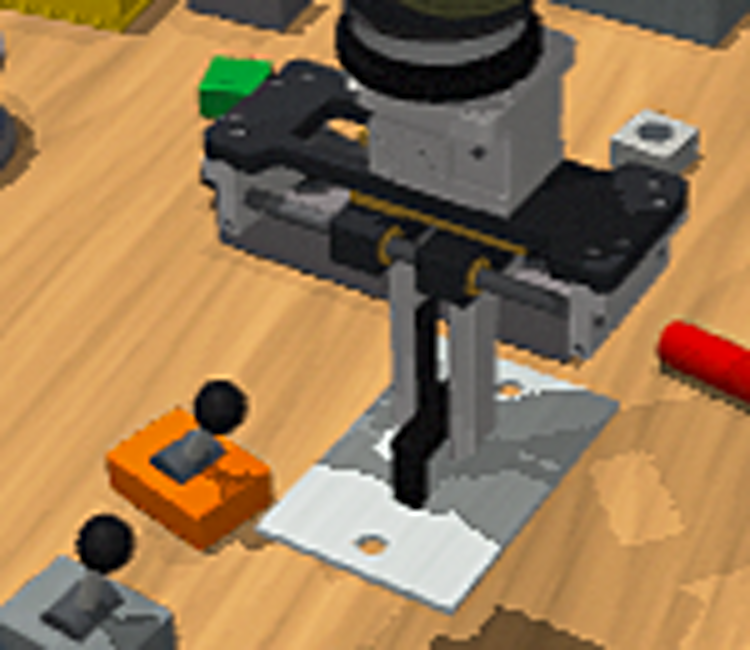

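```bash
python3 -m pendant '[[[0,0.15,0,27,-10,-48,1],[0,0.3,0,54,-20,-97,1],[0,0.46,0,81,-28,-145,1],[0,0.61,0,108,-28,-194,1],[0,0.77,0,135,-28,-242,1]]]' 40; python3 go.py 0.495 -0.2 0.19 -90;python3 go.py 0.495 -0.349 0.15 -99
```

```text
clock: 5.92
position: [0.4797, 0.0485, 0.1897]
ee_rot: [0.632, -0.319, 0.318, -0.631]
contact_force: [0.6, -0.4, -1.6]
grip_width: 0.146
yaw -90 rot [ 0.003  0.637 -0.001] deg 36.5
yaw 90 rot [-1.000e-03 -2.505e+00 -3.000e-03] deg 143.5
shift [ 209.    -0.4 -135.4] dist 249 | pos [0.4797 0.0485 0.1897] jawyaw -53.5 tilt [-0.003 -0.    -1.   ] q6 0.96 t 5.92 F [ 0.6 -0.4 -1.6] w 0.146
yaw -99 rot [ 0.003  0.794 -0.001] deg 45.5
yaw 81 rot [-1.000e-03 -2.348e+00 -3.000e-03] deg 134.5
shift [ 328.8   39.6 -223.9] dist 400 | pos [0.4797 0.0485 0.1897] jawyaw -53.5 tilt [-0.003 -0.    -1.   ] q6 0.96 t 5.92 F [ 0.6 -0.4 -1.6] w 0.146
```

```bash
python3 -m pendant '[[[0,0.16,0,42,0,-27,1],[0,0.32,0,84,0,-54,1],[0,0.48,0,126,0,-81,1],[0,0.64,0,168,0,-108,1],[0,0.79,0,209,0,-135,1]]]' 40;python3 go.py 0.495 -0.349 0.15 -99
```

```text
clock: 6.55
position: [0.4962, -0.1993, 0.1893]
ee_rot: [-0.461, 0.538, -0.536, 0.46]
contact_force: [0.5, -0.8, -1.0]
grip_width: 0.142
yaw -99 rot [ 0.003  0.004 -0.001] deg 0.3
yaw 81 rot [-2.000e-03 -3.138e+00 -5.000e-03] deg 179.8
shift [148.2  39.1  21.8] dist 155 | pos [ 0.4962 -0.1993  0.1893] jawyaw -98.8 tilt [-0.003  0.001 -1.   ] q6 1.27 t 6.55 F [ 0.5 -0.8 -1. ] w 0.142
```

```bash
python3 -m pendant '[[[0,0,0,50,0,7,1],[0,0,0,100,10,14,1],[0,0.004,0,148,40,22,1],[0,0.004,0,148,74,22,1],[0,0.004,0,148,74,22,1]]]' 40;  python3 -m pendant '[[[0,0,0,0,0,0,1]]]'
python3 - <<'E'
from h import *
d=snap("top","top3");s=snap("side","side3"); crop(s,"s3",310,160,120,90,6.6); crop(d,"t3",390,210,130,110,6)
E
python3 go.py 0.495 -0.349 0.11 -99
```

```text
clock: 7.18
position: [0.495, -0.3465, 0.1131]
ee_rot: [-0.461, 0.539, -0.534, 0.46]
contact_force: [-0.0, 0.1, -1.7]
grip_width: 0.145
clock: 7.3
position: [0.4971, -0.3472, 0.1179]
ee_rot: [0.461, -0.536, 0.536, -0.461]
contact_force: [0.1, -0.7, -0.5]
grip_width: 0.143
yaw -99 rot [-0.002  0.006  0.001] deg 0.3
yaw 81 rot [ 2.000e-03 -3.136e+00  3.000e-03] deg 179.7
shift [ 2.   8.9 -2.2] dist 9 | pos [ 0.4974 -0.3474  0.1189] jawyaw -98.7 tilt [ 0.002 -0.001 -1.   ] q6 1.05 t 7.4 F [ 1.  -0.2 -1.9] w 0.144
```

View pics/s3.png

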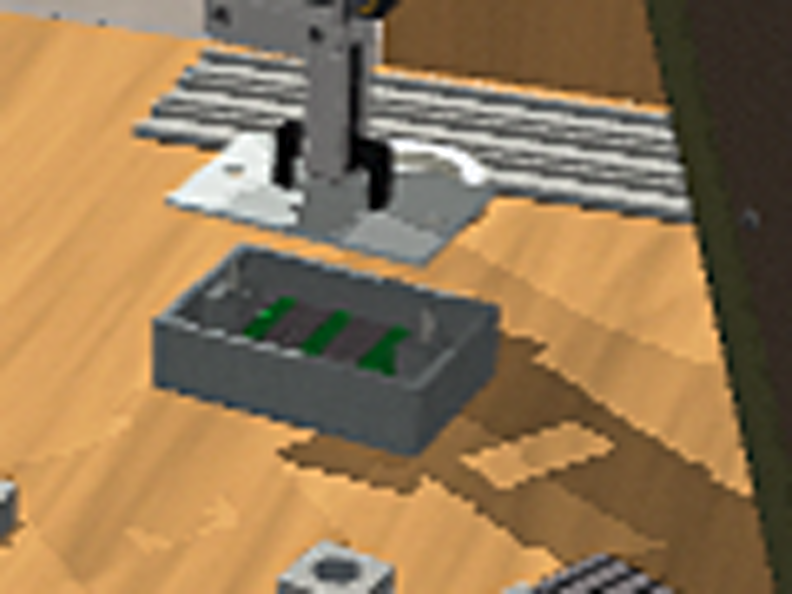

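View pics/t3.png

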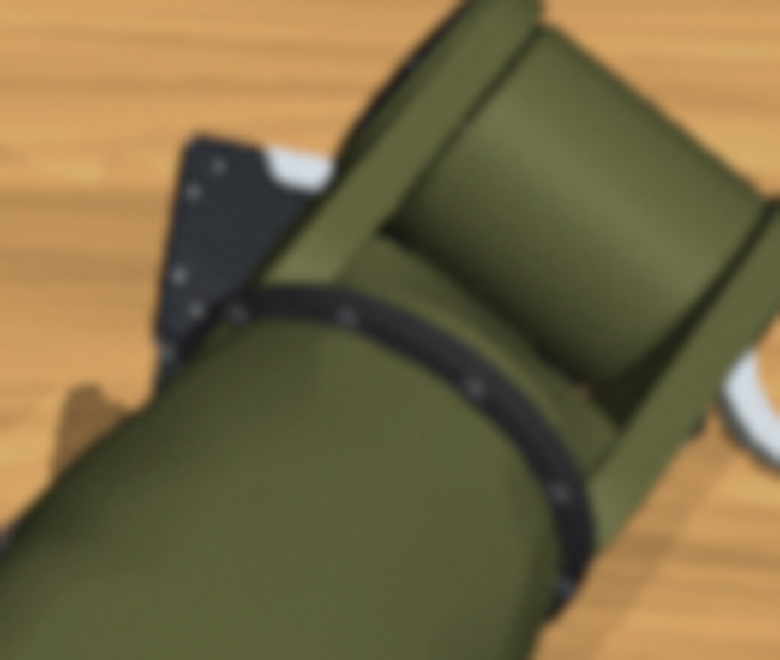

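```bash
python3 -m pendant '[[[0,0,0,0,0,0,1],[0,0,0,0,0,0,1]]]';python3 go.py 0.495 -0.349 0.11 -99; python3 -m pendant '[[[0,0,0,0,0,0,1]]]';python3 go.py 0.495 -0.349 0.11 -99
python3 - <<'E'
from h import *
s=snap("side","side4"); crop(s,"s4",330,170,70,60,11); 
s0=load("side0"); crop(s0,"s0bay",330,190,65,45,12)
E
```

```text
clock: 7.65
position: [0.497, -0.3474, 0.118]
ee_rot: [0.461, -0.536, 0.537, -0.461]
contact_force: [-0.3, -0.1, -1.5]
grip_width: 0.148
yaw -99 rot [-0.001  0.005  0.   ] deg 0.3
yaw 81 rot [ 1.000e-03 -3.136e+00  1.000e-03] deg 179.7
shift [ 1.9  8.  -1.7] dist 8 | pos [ 0.497  -0.3474  0.118 ] jawyaw -98.7 tilt [ 0.001 -0.001 -1.   ] q6 1.05 t 7.65 F [-0.3 -0.1 -1.5] w 0.148
clock: 7.78
position: [0.4969, -0.3475, 0.1177]
ee_rot: [0.461, -0.536, 0.537, -0.461]
contact_force: [0.3, 0.1, -2.9]
grip_width: 0.145
yaw -99 rot [-0.     0.005  0.   ] deg 0.3
yaw 81 rot [ 0.000e+00 -3.137e+00  1.000e-03] deg 179.7
shift [ 1.8  7.7 -1.6] dist 8 | pos [ 0.4969 -0.3475  0.1177] jawyaw -98.7 tilt [ 0. -0. -1.] q6 1.05 t 7.78 F [ 0.3  0.1 -2.9] w 0.145
```

View pics/s4.png

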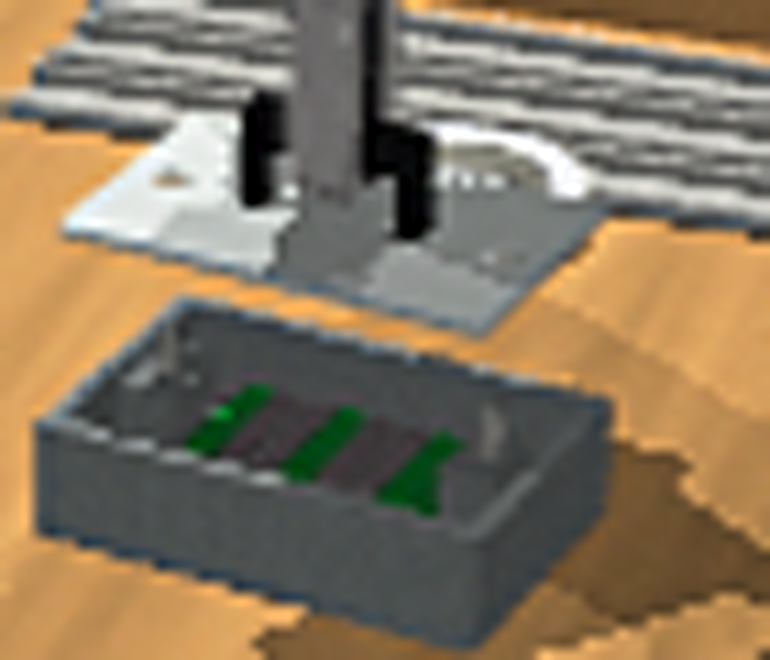

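View pics/s0bay.png

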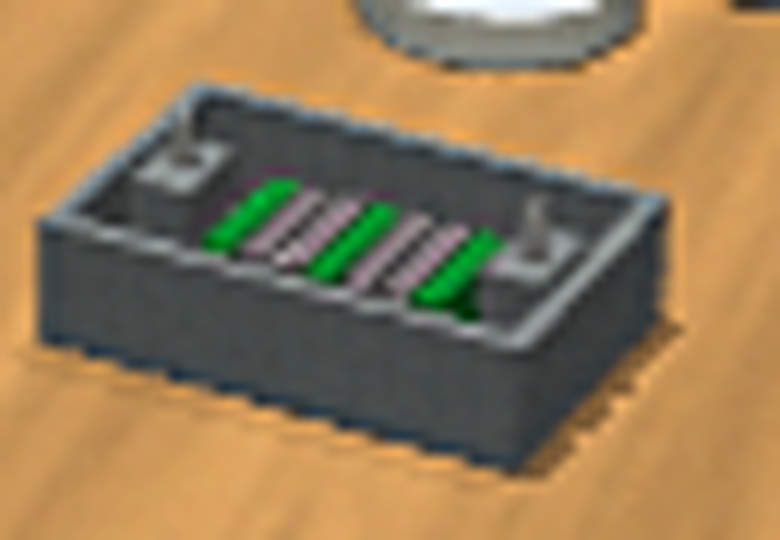

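Run:
```python
from h import *
from scipy.optimize import least_squares
def fit(d,pts,c,s,x0,y0,z,init):
    c=(np.array(c,float)+.5)/s-.5+[x0,y0]; pts=np.array(pts,float)
    def w(p):
        a=p[2]; return np.c_[pts[:,0]*np.cos(a)-pts[:,1]*np.sin(a)+p[0],pts[:,0]*np.sin(a)+pts[:,1]*np.cos(a)+p[1],z+pts[:,2]]
    r=least_squares(lambda p:(px(d,w(p))-c).ravel(),init)
    return np.round([r.x[0],r.x[1],np.degrees(r.x[2])],4),np.round(r.fun.reshape(-1,2),2)
a0=np.radians(-9); I=[.495,-.348,a0]
rc=lambda h:[(-.075*1,.05,0),(.075,.05,0),(.075,-.05,0),(-.075,-.05,0)]
s0=load("side0"); s4=load("side4"); t0=load("top0")
# side: rim corners: big x (left image) ; 
print("x+y+ etc px",px(s0,[[.57,-.31,.04],[.57,-.41,.04],[.42,-.29,.04]]))
C=[(.075,-.05,0),(.075,.05,0),(-.075,.05,0),(-.075,-.05,0)]
print("rim side",fit(s0,C,[(197,84),(40,220),(520,345),(665,200)],12,330,190,.04,I))
print("pins side",fit(s0,[(.055,0,0),(-.055,0,0)],[(185,112),(537,195)],12,330,190,.058,I))
print("rim+pins side",fit(s0,C+[(.055,0,.018),(-.055,0,.018)],[(197,84),(40,220),(520,345),(665,200),(185,112),(537,195)],12,330,190,.04,I))
C2=[(.075,.05,0),(.075,-.05,0),(-.075,-.05,0),(-.075,.05,0)]
print("rim top",fit(t0,C2+[(.055,0,.018),(-.055,0,.018)],[(625,210),(776,240),(742,465),(583,437),(699,250),(671,417)],3.6,250,180,.04,I))
P=[(.07,.045,0),(-.07,.045,0),(-.07,-.045,0),(.055,0,0)]
for zz in (.1083,):
  print("plate side",zz,fit(s4,P,[(62,225),(487,322),(610,205),(172,180)],11,330,170,zz,I))
  print("plate side lower edge",fit(s4,P[:2],[(65,235),(487,335)],11,330,170,zz-.004,I))
# calibrate at pick: cover side view
s2=load("side2")
```

```text
x+y+ etc px [[335.35293413 208.66684354]
 [344.87404591 195.97183331]
 [376.91197827 219.11361226]]
rim side (array([ 0.4992, -0.349 , -8.7444]), array([[ 0.05, -0.36],
       [-0.45,  0.13],
       [ 0.1 ,  0.41],
       [ 0.29, -0.33]]))
pins side (array([ 0.4981, -0.3492, -8.0748]), array([[-0.14, -0.16],
       [ 0.14,  0.13]]))
rim+pins side (array([ 0.4988, -0.3491, -8.6741]), array([[ 0.13, -0.34],
       [-0.35,  0.15],
       [ 0.24,  0.41],
       [ 0.39, -0.33],
       [-0.27, -0.25],
       [-0.15,  0.18]]))
rim top (array([ 0.4954, -0.3493, -8.9372]), array([[-0.61, -0.29],
       [-0.2 , -0.11],
       [-0.55,  0.77],
       [ 0.3 , -0.35],
       [ 0.44, -0.31],
       [ 0.6 ,  0.26]]))
plate side 0.1083 (array([ 0.4973, -0.3477, -8.0755]), array([[-0.21, -0.06],
       [ 0.2 ,  0.36],
       [ 0.01, -0.07],
       [-0.01, -0.3 ]]))
plate side lower edge (array([ 0.4967, -0.3493, -8.8289]), array([[-0.18, -0.22],
       [ 0.17,  0.17]]))
```

```bash
python3 go.py 0.4985 -0.349 0.077 -98.8;python3 -m pendant '[[[0,0,0,1,10,-2,1],[0,0.002,0,1,25,-2,1],[0,0.002,0,1,41,-2,1],[0,0.002,0,1,41,-2,1],[0,0.002,0,1,41,-2,1]]]' 40; python3 -m pendant '[[[0,0,0,0,0,0,1],[0,0,0,0,0,0,1]]]';python3 go.py 0.4985 -0.349 0.077 -98.8
python3 - <<'E'
from h import *
s=snap("side","side5"); crop(s,"s5",330,170,70,60,11);
E
```

```text
yaw -99 rot [-0.     0.001  0.   ] deg 0.1
yaw 81 rot [ 0.   -3.14  0.  ] deg 179.9
shift [ 1.2 40.6  1.9] dist 41 | pos [ 0.4968 -0.3475  0.1176] jawyaw -98.7 tilt [ 0. -0. -1.] q6 1.05 t 7.83 F [ 0.5  0.5 -1.8] w 0.142
clock: 8.45
position: [0.4948, -0.3483, 0.0766]
ee_rot: [0.46, -0.537, 0.537, -0.46]
contact_force: [-0.2, -0.6, -1.3]
grip_width: 0.146
clock: 8.7
position: [0.4948, -0.3483, 0.0769]
ee_rot: [0.46, -0.537, 0.537, -0.46]
contact_force: [0.1, -0.1, -2.2]
grip_width: 0.146
yaw -99 rot [-0.001 -0.001  0.   ] deg 0.1
yaw 81 rot [-1.000e-03  3.141e+00 -1.000e-03] deg 180.0
shift [ 0.1 -0.1  3.8] dist 4 | pos [ 0.4948 -0.3483  0.0769] jawyaw -98.8 tilt [ 0.001 -0.    -1.   ] q6 1.05 t 8.7 F [ 0.1 -0.1 -2.2] w 0.146
```

View pics/s5.png

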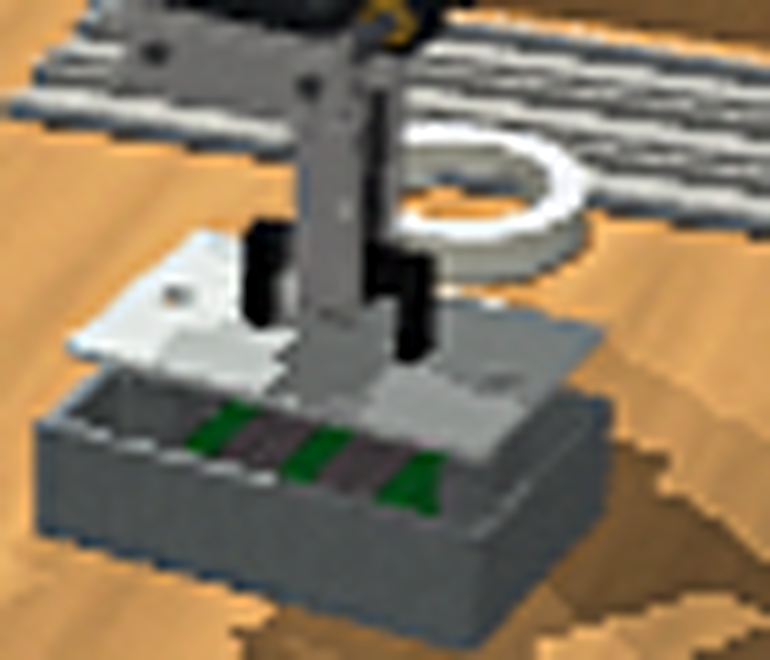

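```bash
python3 -m pendant '[[[0,0,0,0,0,4,1],[0,0,0,0,0,4,1],[0,0,0,0,0,4,1]]]' 40; python3 go.py 0.4985 -0.349 0.077 -98.8
python3 - <<'E'
from h import *
s=snap("side","side6"); crop(s,"s6",330,170,70,60,11);
E
```

```text
clock: 9.12
position: [0.4986, -0.3488, 0.0764]
ee_rot: [-0.46, 0.537, -0.537, 0.46]
contact_force: [-0.4, -0.7, -1.8]
grip_width: 0.146
yaw -99 rot [ 0.    -0.001 -0.   ] deg 0.0
yaw 81 rot [0.    3.141 0.   ] deg 180.0
shift [ 0.2 -0.6 -0.1] dist 1 | pos [ 0.4986 -0.3488  0.0764] jawyaw -98.8 tilt [-0.  0. -1.] q6 1.05 t 9.12 F [-0.4 -0.7 -1.8] w 0.146
```

View pics/s6.png

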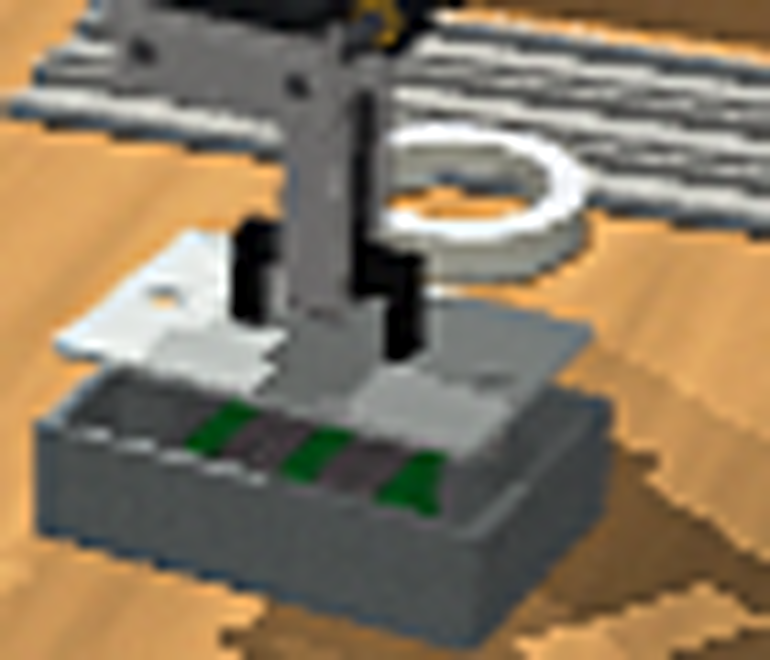

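Run:
```python
from h import *
s=load("side6")
c=lambda P:np.round((px(s,P)+.5-[330,170])*11,0)
# predicted holes if plate centred (x,y), top z
for cx,cy in[(.4988,-.349),(.4970,-.349),(.4954,-.349)]:
    a=np.radians(-8.8);u=np.array([np.cos(a),np.sin(a)])*.055
    for z in(.067,.058): print(cx,z,[c(np.array([cx+k*u[0],cy+k*u[1],z])).tolist() for k in(1,-1)])
# inverse: hole px to world at z .067
for p in[(165,295),(492,380)]: print(onz(s,np.array((p[0]+.5)/11-.5+330),np.array((p[1]+.5)/11-.5+170),.067))
for p in[(185,112),(537,195)]: print("pin",onz(s,np.array((p[0]+.5)/12-.5+330),np.array((p[1]+.5)/12-.5+190),.058))
```

```text
0.4988 0.067 [[168.0, 295.0], [493.0, 375.0]]
0.4988 0.058 [[167.0, 320.0], [491.0, 402.0]]
0.497 0.067 [[173.0, 295.0], [498.0, 376.0]]
0.497 0.058 [[173.0, 321.0], [497.0, 402.0]]
0.4954 0.067 [[178.0, 296.0], [503.0, 377.0]]
0.4954 0.058 [[178.0, 322.0], [502.0, 403.0]]
[ 0.55358806 -0.35653383  0.067     ]
[ 0.44351579 -0.33725428  0.067     ]
pin [ 0.55172338 -0.35594012  0.058     ]
pin [ 0.44433382 -0.3421826   0.058     ]
```

```bash
python3 -m pendant '[[[0,0,0,0,4,0,1],[0,0,0,0,7,0,1],[0,0,0,0,10,0,1],[0,0,0,0,10,0,1]]]' 40; python3 go.py 0.4985 -0.349 0.0535 -98.8
```

```text
clock: 9.68
position: [0.4985, -0.3487, 0.0661]
ee_rot: [-0.46, 0.537, -0.537, 0.46]
contact_force: [-0.3, -0.1, -2.1]
grip_width: 0.143
yaw -99 rot [ 0.    -0.001 -0.   ] deg 0.0
yaw 81 rot [0.000e+00 3.141e+00 1.000e-03] deg 180.0
shift [ 0.3 12.6  0.1] dist 13 | pos [ 0.4985 -0.3487  0.0661] jawyaw -98.8 tilt [-0.  0. -1.] q6 1.05 t 9.68 F [-0.3 -0.1 -2.1] w 0.143
```

```bash
python3 -m pendant '[[[0,0,0,0,2,0,1],[0,0,0,0,4,0,1],[0,0,0,0,6,0,1],[0,0,0,0,8,0,1],[0,0,0,0,8,0,1]]]' 40; python3 go.py 0.4985 -0.349 0.0535 -98.8
```

```text
clock: 10.3
position: [0.4985, -0.3488, 0.0583]
ee_rot: [-0.46, 0.537, -0.537, 0.46]
contact_force: [-0.1, -0.9, -1.6]
grip_width: 0.144
yaw -99 rot [ 0.    -0.001 -0.   ] deg 0.0
yaw 81 rot [0.    3.141 0.   ] deg 180.0
shift [ 0.2  4.8 -0. ] dist 5 | pos [ 0.4985 -0.3488  0.0583] jawyaw -98.8 tilt [-0.  0. -1.] q6 1.05 t 10.3 F [-0.1 -0.9 -1.6] w 0.144
```

```bash
python3 -m pendant '[[[0,0,0,0,2,0,1],[0,0,0,0,3,0,1],[0,0,0,0,4,0,1],[0,0,0,0,4.5,0,1],[0,0,0,0,4.5,0,1]]]' 40; python3 go.py 0.4985 -0.349 0.0535 -98.8
```

```text
clock: 10.92
position: [0.4986, -0.3488, 0.0539]
ee_rot: [-0.46, 0.537, -0.537, 0.46]
contact_force: [0.0, -0.4, -2.0]
grip_width: 0.147
yaw -99 rot [ 0.    -0.001 -0.   ] deg 0.0
yaw 81 rot [0.    3.141 0.   ] deg 180.0
shift [ 0.2  0.4 -0.1] dist 1 | pos [ 0.4986 -0.3488  0.0539] jawyaw -98.8 tilt [ 0.  0. -1.] q6 1.05 t 10.93 F [ 0.  -0.4 -2. ] w 0.147
```

```bash
python3 -m pendant '[[[0,0,0,0,0.5,0,1],[0,0,0,0,1,0,1],[0,0,0,0,1.5,0,1],[0,0,0,0,1.5,0,1]]]' 40
python3 - <<'E'
from h import *
s=snap("side","side7"); crop(s,"s7",330,170,70,60,11);
E
```

```text
clock: 11.42
position: [0.4987, -0.3488, 0.0534]
ee_rot: [0.46, -0.537, 0.537, -0.46]
contact_force: [-5.2, 2.6, 8.8]
grip_width: 0.145
```

View pics/s7.png

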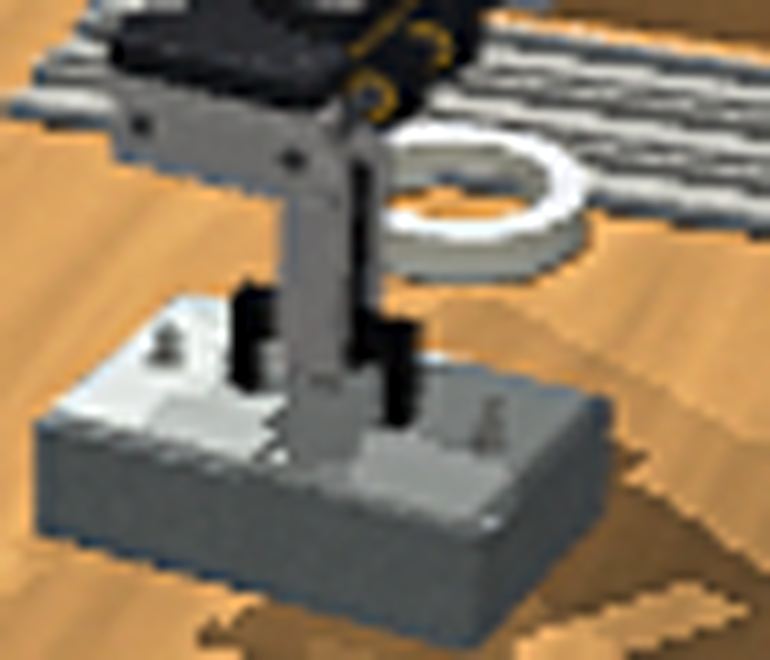

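```bash
python3 -m pendant '[[[0,0,0,0,-1,0,-1],[0,0,0,0,-1,0,-1],[0,0,0,0,-1,0,-1],[0,0,0,0,-1,0,-1],[0,0,0,0,-1,0,-1]]]' 40;python3 -m pendant '[[[0,0,0,0,-30,0,-1],[0,0,0,0,-70,0,-1],[0,0,0,0,-110,0,-1],[0,0,0,0,-140,0,-1],[0,0,0,0,-140,0,-1]]]'; python3 go.py 0.55 -0.12 0.2 -6
python3 - <<'E'
from h import *
s=snap("side","side8"); crop(s,"s8",260,180,140,110,5.5);
E
```

```text
clock: 12.1
position: [0.4986, -0.3488, 0.0534]
ee_rot: [-0.46, 0.537, -0.537, 0.46]
contact_force: [-0.1, -0.7, 0.5]
grip_width: 0.638
clock: 12.72
position: [0.4993, -0.3493, 0.1958]
ee_rot: [0.46, -0.536, 0.538, -0.46]
contact_force: [0.4, -0.7, -0.3]
grip_width: 0.999
yaw -6 rot [-1.00e-03 -1.62e+00  4.00e-03] deg 92.8
yaw 174 rot [-4.000e-03  1.521e+00 -1.000e-03] deg 87.2
shift [-234.4   -4.6   14.9] dist 235 | pos [ 0.4993 -0.3493  0.1958] jawyaw -98.8 tilt [ 0.003 -0.003 -1.   ] q6 1.05 t 12.72 F [ 0.4 -0.7 -0.3] w 0.999
```

View pics/s8.png

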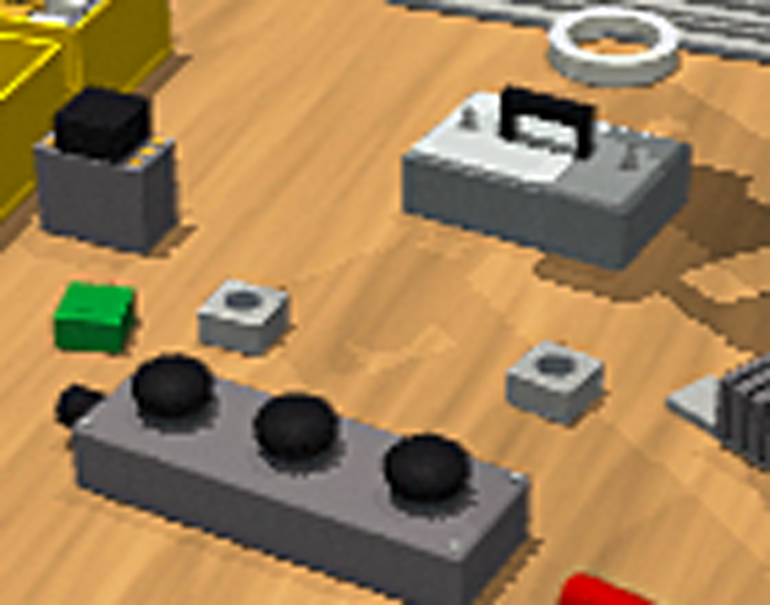

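Run:
```python
from h import *
s=load("side8"); crop(s,"s8b",268,235,95,60,8); crop(s,"s8w",290,220,90,50,8)
```

```text
(no output)
```

View pics/s8b.png

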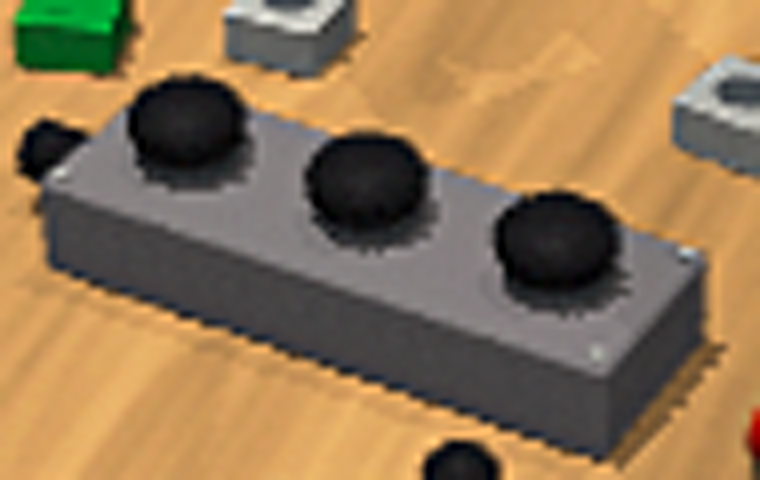

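View pics/s8w.png

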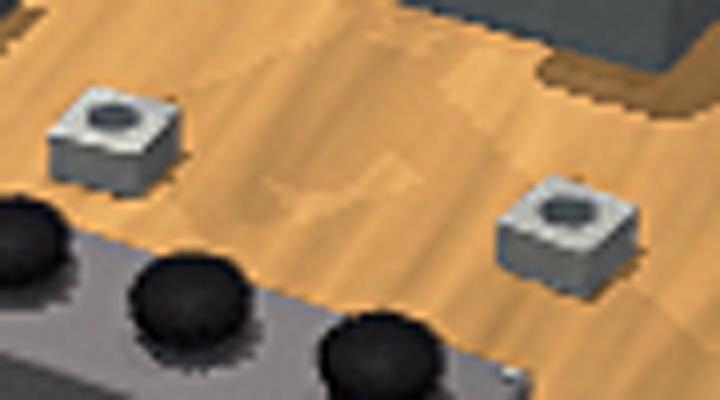

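```bash
cat >> h.py <<'E'
from scipy.optimize import least_squares
def full(c,s,x0,y0): return (np.array(c,float)+.5)/s-.5+[x0,y0]
def fit(d,pts,c,z,init):
    pts=np.array(pts,float)
    def w(p):
        a=p[2]; return np.c_[pts[:,0]*np.cos(a)-pts[:,1]*np.sin(a)+p[0],pts[:,0]*np.sin(a)+pts[:,1]*np.cos(a)+p[1],z+pts[:,2]]
    r=least_squares(lambda p:(px(d,w(p))-c).ravel(),init)
    return np.round([r.x[0],r.x[1],np.degrees(r.x[2])],4),np.round(r.fun.reshape(-1,2),2)
def sq(h): return [(h,h,0),(h,-h,0),(-h,-h,0),(-h,h,0)]
def dome(d,l,r,t,init,z=.056):
    th,ph=np.meshgrid(np.linspace(0,2*np.pi,180),np.linspace(0,np.pi/2,60)); e=np.c_[(.022*np.cos(th)*np.cos(ph)).ravel(),(.022*np.sin(th)*np.cos(ph)).ravel(),(.012*np.sin(ph)).ravel()+z]
    def g(p):
        q=px(d,e+[p[0],p[1],0]); return [q[:,0].min()-l,q[:,0].max()-r,q[:,1].min()-t]
    r=least_squares(g,init,diff_step=1e-3); return np.round(r.x,4),np.round(r.fun,2)
E
python3 - <<'E'
from h import *
s=load("side8"); t=load("top0")
B=(8,268,235);Wc=(8,290,220)
a=np.radians(-8)
print("box",fit(s,[(.115,.04,0),(-.115,.04,0),(-.115,-.04,0)],full([(45,198),(608,375),(708,255)],*B),.04,[.52,0,a]))
for l,r,tt,i in[(127,247,75,(.592,-.012)),(306,430,131,(.519,-.001)),(494,621,190,(.446,.01))]:
    L=full([(l,tt),(r,tt)],*B); print("dome",dome(s,L[0,0],L[1,0],L[0,1],i))
print("w1",fit(s,[(.02,-.02,0),(-.02,-.02,0),(-.02,.02,0),(.02,.02,0),(0,0,0)],full([(97,87),(180,103),(128,153),(48,135),(113,116)],*Wc),.022,[.615,-.149,0]))
print("w2",fit(s,[(.02,-.02,0),(-.02,-.02,0),(-.02,.02,0),(.02,.02,0),(0,0,0)],full([(557,177),(638,208),(578,248),(497,225),(570,210)],*Wc),.022,[.428,-.149,-.2]))
E
```

```text
box (array([ 5.2130e-01,  5.4000e-03, -7.8997e+00]), array([[-1.49, -1.05],
       [ 0.43,  0.63],
       [ 0.99, -0.07]]))
dome (array([ 0.5975, -0.0099]), array([-0.19,  0.19, -0.01]))
dome (array([0.5231, 0.001 ]), array([-0.13,  0.13, -0.01]))
dome (array([0.4491, 0.0121]), array([-0.16,  0.16, -0.01]))
w1 (array([ 0.6176, -0.1477, -6.5103]), array([[-0.32, -0.49],
       [ 0.25,  0.47],
       [ 0.57,  0.25],
       [-0.53, -0.59],
       [ 0.02,  0.31]]))
w2 (array([  0.43  ,  -0.1451, -17.6297]), array([[-0.29, -0.5 ],
       [ 0.49,  0.03],
       [ 0.45,  0.85],
       [-0.41, -0.85],
       [-0.26,  0.4 ]]))
```

```bash
python3 go.py 0.6178 -0.1485 0.1 -92
```

```text
yaw -92 rot [-0.001 -0.119  0.001] deg 6.8
yaw 88 rot [-1.000e-03  3.022e+00 -2.000e-03] deg 173.2
shift [-216.4   93.8   86.8] dist 251 | pos [ 0.4987 -0.3489  0.1938] jawyaw -98.8 tilt [ 0.001 -0.001 -1.   ] q6 1.05 t 12.78 F [-0.1  0.4 -1.4] w 0.998
```

```bash
python3 -m pendant '[[[0,-0.02,0,-50,0,20,-1],[0,-0.05,0,-100,0,40,-1],[0,-0.08,0,-150,30,60,-1],[0,-0.119,0,-195,60,78,-1],[0,-0.119,0,-216,94,87,-1]]]' 40; python3 -m pendant '[[[0,0,0,0,0,0,-1],[0,0,0,0,0,0,-1]]]'; python3 go.py 0.6178 -0.1485 0.005 -92;python3 - <<'E'
from h import *
s=snap("side","side9"); crop(s,"s9",270,200,110,80,7); 
E
```

```text
clock: 13.4
position: [0.618, -0.1462, 0.0969]
ee_rot: [-0.492, 0.509, -0.507, 0.492]
contact_force: [0.1, -0.3, -0.2]
grip_width: 1.003
clock: 13.65
position: [0.6176, -0.1495, 0.0998]
ee_rot: [0.491, -0.509, 0.509, -0.491]
contact_force: [-0.5, 0.1, 0.9]
grip_width: 1.002
yaw -92 rot [-0.    -0.001  0.   ] deg 0.0
yaw 88 rot [-0.     3.141 -0.   ] deg 180.0
shift [-1.  94.8  0.2] dist 95 | pos [ 0.6176 -0.1495  0.0998] jawyaw -92.0 tilt [ 0. -0. -1.] q6 1.31 t 13.65 F [-0.5  0.1  0.9] w 1.002
```

View pics/s9.png

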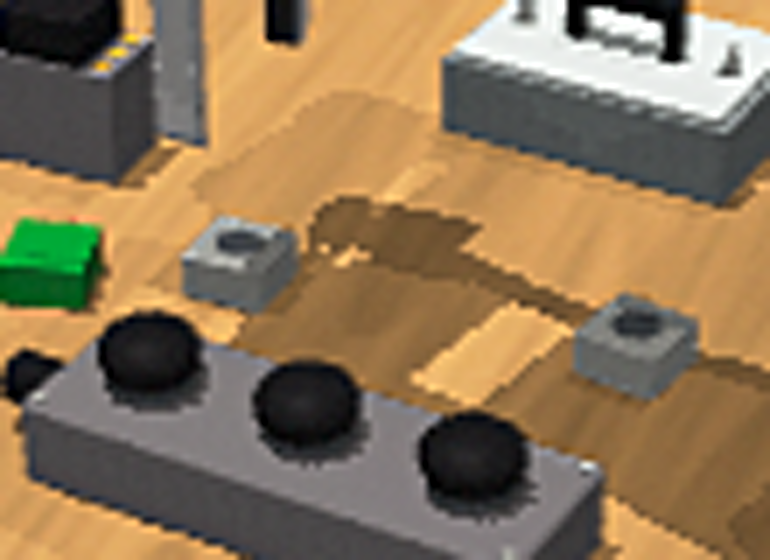

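```bash
python3 -m pendant '[[[0,0,0,-1,35,0,-1],[0,0,0,-1,65,0,-1],[0,0,0,-1,85,0,-1],[0,0,0,-1,95,0,-1],[0,0,0,-1,95,0,-1]]]' 40; python3 -m pendant '[[[0,0,0,0,0,0,1],[0,0,0,0,0,0,1],[0,0,0,0,0,0,1],[0,0,0,0,0,0,1],[0,0,0,0,0,0,1]]]' 40;python3 -m pendant '[[[0,0,0,0,0,0,1],[0,0,0,0,0,0,1]]]'; python3 go.py 0.6178 -0.1485 0.1 -92
```

```text
clock: 14.32
position: [0.6179, -0.148, 0.0047]
ee_rot: [0.491, -0.509, 0.509, -0.491]
contact_force: [0.6, -0.1, -0.3]
grip_width: 0.999
clock: 14.95
position: [0.6178, -0.1477, 0.0045]
ee_rot: [0.491, -0.509, 0.509, -0.491]
contact_force: [1.3, 0.2, -0.4]
grip_width: 0.505
clock: 15.2
position: [0.6178, -0.1478, 0.0045]
ee_rot: [0.491, -0.509, 0.509, -0.491]
contact_force: [-0.0, -0.6, 0.3]
grip_width: 0.421
yaw -92 rot [ 0. -0.  0.] deg 0.0
yaw 88 rot [-0.     3.141  0.   ] deg 180.0
shift [  0.7 -95.5   0. ] dist 96 | pos [ 0.6178 -0.1478  0.0045] jawyaw -92.0 tilt [-0. -0. -1.] q6 1.31 t 15.2 F [-0.  -0.6  0.3] w 0.421
```

```bash
python3 -m pendant '[[[0,0,0,0,-20,0,1],[0,0,0,0,-50,0,1],[0,0,0,0,-90,0,1],[0,0,0,0,-110,0,1],[0,0,0,0,-110,0,1]]]' 40; python3 go.py 0.5975 -0.0099 0.115 -98.2;python3 - <<'E'
from h import *
s=snap("side","side10"); crop(s,"s10",260,180,110,90,7); 
E
```

```text
clock: 15.82
position: [0.6183, -0.1479, 0.1158]
ee_rot: [0.491, -0.508, 0.509, -0.492]
contact_force: [-0.4, 0.9, -3.1]
grip_width: 0.423
yaw -98 rot [-0.002  0.108  0.   ] deg 6.2
yaw 82 rot [ 1.000e-03 -3.034e+00  4.000e-03] deg 173.8
shift [-137.1    0.7  -25.6] dist 140 | pos [ 0.6183 -0.1479  0.1158] jawyaw -92.0 tilt [ 0.002 -0.001 -1.   ] q6 1.31 t 15.82 F [-0.4  0.9 -3.1] w 0.423
```

View pics/s10.png

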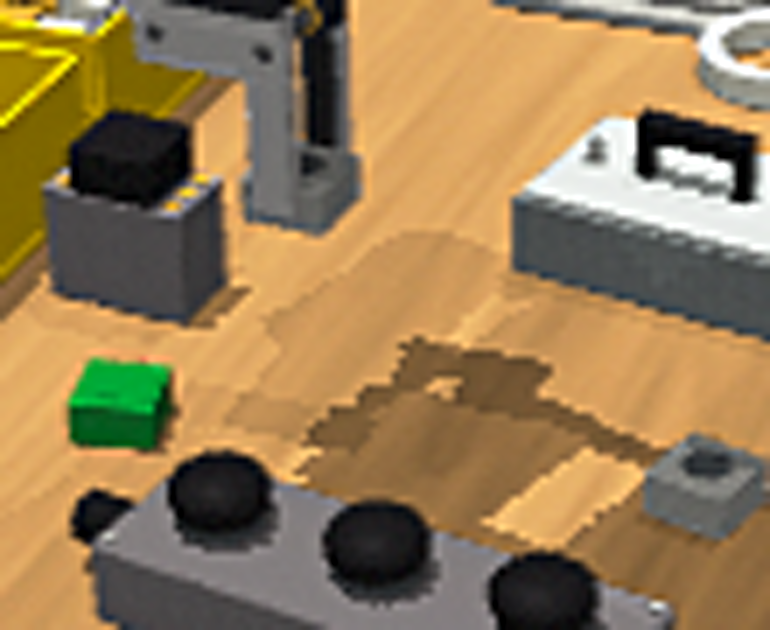

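Run:
```python
from h import *
s=load("side10"); c=np.array([.6183,-.1479]); a=np.radians(-2)
Rm=np.array([[np.cos(a),-np.sin(a)],[np.sin(a),np.cos(a)]])
for z in(.1113,.1333):
  for x,y in[(.02,.02),(-.02,.02),(-.02,-.02),(0.02,-.02),(.008,.02),(-.008,.02),(.008,.032),(-.008,.032)]:
    p=c+Rm@[x,y]; print(z,x,y,np.round((px(s,np.array([*p,z]))+.5-[260,180])*7))
crop(s,"s10b",285,195,40,30,20)
```

```text
0.1113 0.02 0.02 [241. 222.]
0.1113 -0.02 0.02 [324. 239.]
0.1113 -0.02 -0.02 [363. 197.]
0.1113 0.02 -0.02 [280. 181.]
0.1113 0.008 0.02 [266. 227.]
0.1113 -0.008 0.02 [299. 234.]
0.1113 0.008 0.032 [253. 239.]
0.1113 -0.008 0.032 [287. 246.]
0.1333 0.02 0.02 [238. 177.]
0.1333 -0.02 0.02 [323. 194.]
0.1333 -0.02 -0.02 [362. 153.]
0.1333 0.02 -0.02 [279. 137.]
0.1333 0.008 0.02 [264. 182.]
0.1333 -0.008 0.02 [297. 188.]
0.1333 0.008 0.032 [251. 194.]
0.1333 -0.008 0.032 [285. 201.]
```

View pics/s10b.png

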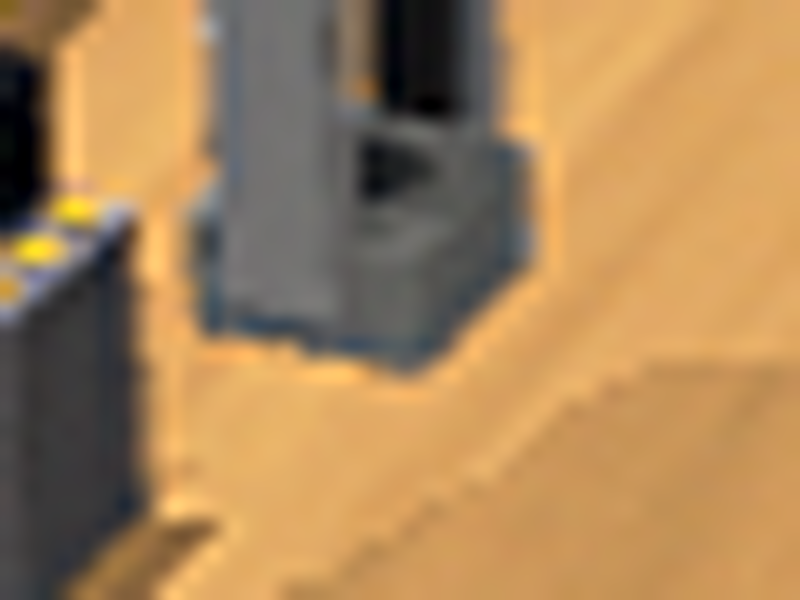

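```bash
python3 -m pendant '[[[0,0.02,0,-35,0,-6,1],[0,0.06,0,-80,0,-14,1],[0,0.108,0,-120,0,-21,1],[0,0.108,0,-137,0,-25.6,1],[0,0.108,0,-137,0,-25.6,1]]]' 40;python3 -m pendant '[[[0,0,0,0,0,0,1],[0,0,0,0,0,0,1]]]'; python3 go.py 0.5975 -0.0099 0.076 -98.2;python3 - <<'E'
from h import *
s=snap("side","side11"); crop(s,"s11",260,190,100,90,7); 
E
```

```text
clock: 16.5
position: [0.5966, -0.0095, 0.1135]
ee_rot: [-0.464, 0.534, -0.534, 0.463]
contact_force: [-0.0, -0.3, -3.2]
grip_width: 0.425
clock: 16.75
position: [0.5971, -0.0111, 0.1142]
ee_rot: [-0.463, 0.535, -0.535, 0.463]
contact_force: [-0.1, -1.0, -3.5]
grip_width: 0.422
yaw -98 rot [ 0.    -0.001  0.   ] deg 0.1
yaw 82 rot [-0.    3.14  0.  ] deg 179.9
shift [-1.2 38.2  0.2] dist 38 | pos [ 0.5971 -0.0111  0.1142] jawyaw -98.3 tilt [-0. -0. -1.] q6 1.64 t 16.75 F [-0.1 -1.  -3.5] w 0.422
```

View pics/s11.png

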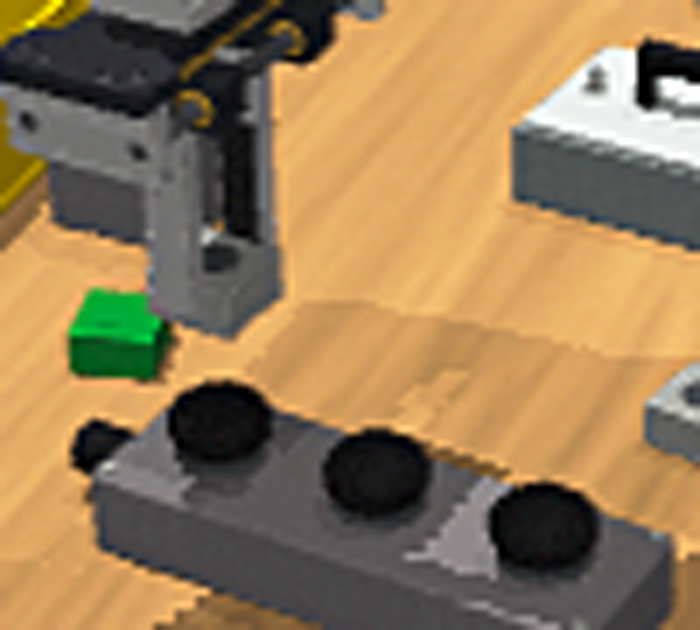

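```bash
python3 -m pendant '[[[0,0,0,-1,14,0,1],[0,0,0,-1,28,0,1],[0,0,0,-1,38,0,1],[0,0,0,-1,38,0,1],[0,0,0,-1,38,0,1]]]' 40
python3 - <<'E'
from h import *
s=snap("side","side12"); crop(s,"s12",260,190,80,75,9);
E
python3 go.py 0.5975 -0.0099 0.068 -98.2
```

```text
clock: 17.42
position: [0.5974, -0.0089, 0.0767]
ee_rot: [0.463, -0.534, 0.535, -0.463]
contact_force: [0.3, 0.8, -3.0]
grip_width: 0.423
yaw -98 rot [-0.001 -0.    -0.   ] deg 0.0
yaw 82 rot [ 0.000e+00  3.142e+00 -1.000e-03] deg 180.0
shift [1.  8.9 0.2] dist 9 | pos [ 0.5974 -0.0089  0.0769] jawyaw -98.2 tilt [ 0.001 -0.    -1.   ] q6 1.64 t 17.48 F [ 0.2  0.1 -2.2] w 0.419
```

View pics/s12.png

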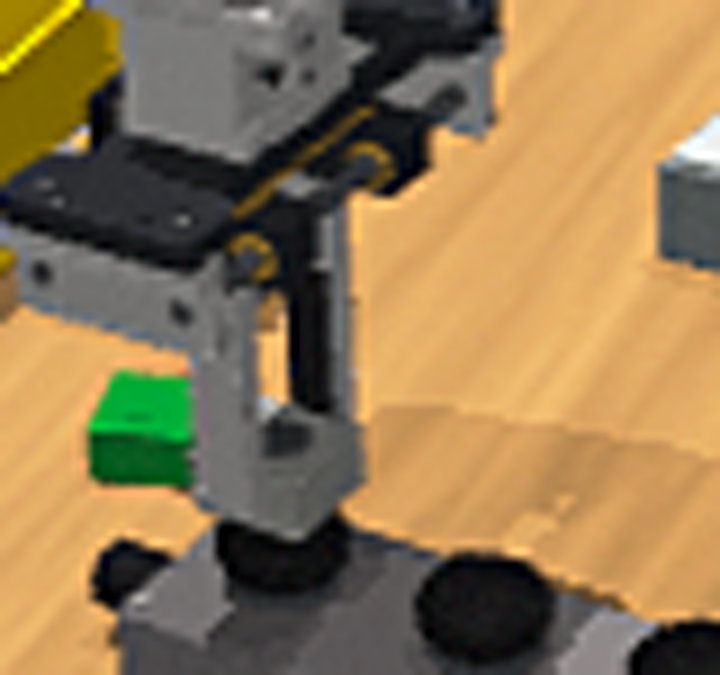

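```bash
python3 -m pendant '[[[0,0,0,0.5,3,0,1],[0,0,0,0.5,5,0,1],[0,0,0,0.5,7,0,1],[0,0,0,0.5,8,0,1],[0,0,0,0.5,8,0,1]]]' 40; python3 go.py 0.5975 -0.0099 0.068 -98.2;  python3 -m pendant '[[[0,0,0,0,0.5,0,1],[0,0,0,0,1,0,1],[0,0,0,0,1,0,1]]]' 40;python3 go.py 0.5975 -0.0099 0.068 -98.2
```

```text
clock: 18.1
position: [0.5972, -0.0095, 0.0685]
ee_rot: [0.463, -0.534, 0.535, -0.463]
contact_force: [-0.6, -0.2, -2.0]
grip_width: 0.421
yaw -98 rot [-0. -0.  0.] deg 0.0
yaw 82 rot [-0.     3.141 -0.   ] deg 180.0
shift [0.4 0.5 0.4] dist 1 | pos [ 0.5972 -0.0095  0.0685] jawyaw -98.2 tilt [ 0. -0. -1.] q6 1.64 t 18.1 F [-0.6 -0.2 -2. ] w 0.421
clock: 18.48
position: [0.5971, -0.0094, 0.0675]
ee_rot: [0.463, -0.534, 0.535, -0.463]
contact_force: [-0.2, -1.2, -1.1]
grip_width: 0.424
yaw -98 rot [-0. -0.  0.] deg 0.0
yaw 82 rot [-0.     3.142 -0.   ] deg 180.0
shift [ 0.4 -0.5  0.4] dist 1 | pos [ 0.5971 -0.0094  0.0675] jawyaw -98.2 tilt [ 0. -0. -1.] q6 1.64 t 18.48 F [-0.2 -1.2 -1.1] w 0.424
```

```bash
python3 -m pendant '[[[0,0,0,0,0.5,0,1],[0,0,0,0,1,0,1],[0,0,0,0,1,0,1]]]' 40;python3 -m pendant '[[[0,0,0,0,0.5,0,1],[0,0,0,0,1,0,1],[0,0,0,0,1,0,1]]]' 40;python3 -m pendant '[[[0,0,0,0,0.5,0,1],[0,0,0,0,1,0,1],[0,0,0,0,1,0,1]]]' 40
```

```text
clock: 18.85
position: [0.5972, -0.0094, 0.0668]
ee_rot: [0.463, -0.534, 0.535, -0.463]
contact_force: [-0.7, 0.0, 2.8]
grip_width: 0.424
clock: 19.23
position: [0.5974, -0.0095, 0.0664]
ee_rot: [0.463, -0.534, 0.535, -0.463]
contact_force: [-4.9, -1.0, 10.1]
grip_width: 0.424
clock: 19.6
position: [0.5975, -0.0095, 0.0662]
ee_rot: [0.463, -0.534, 0.535, -0.463]
contact_force: [-6.8, -0.4, 17.4]
grip_width: 0.424
```

```bash
python3 -m pendant '[[[0,0,0,0,-1,0,1],[0,0,0,0,-2,0,1],[0,0,0,0,-2.3,0,1],[0,0,0,0,-2.3,0,1],[0,0,0,0,-2.3,0,1]]]' 40; python3 -m pendant '[[[0,0,0,0,0,0,0],[0,0,0,0,0,0,0],[0,0,0,0,0,0,0]]]' 40;python3 - <<'E'
from h import *
s=snap("side","side13"); crop(s,"s13",260,190,80,75,9); 
E
```

```text
clock: 20.23
position: [0.5972, -0.0094, 0.0668]
ee_rot: [0.463, -0.534, 0.535, -0.463]
contact_force: [-0.3, -0.7, 3.1]
grip_width: 0.426
clock: 20.6
position: [0.597, -0.0094, 0.0666]
ee_rot: [-0.463, 0.535, -0.534, 0.463]
contact_force: [-0.3, 0.5, 0.3]
grip_width: 0.498
```

View pics/s13.png

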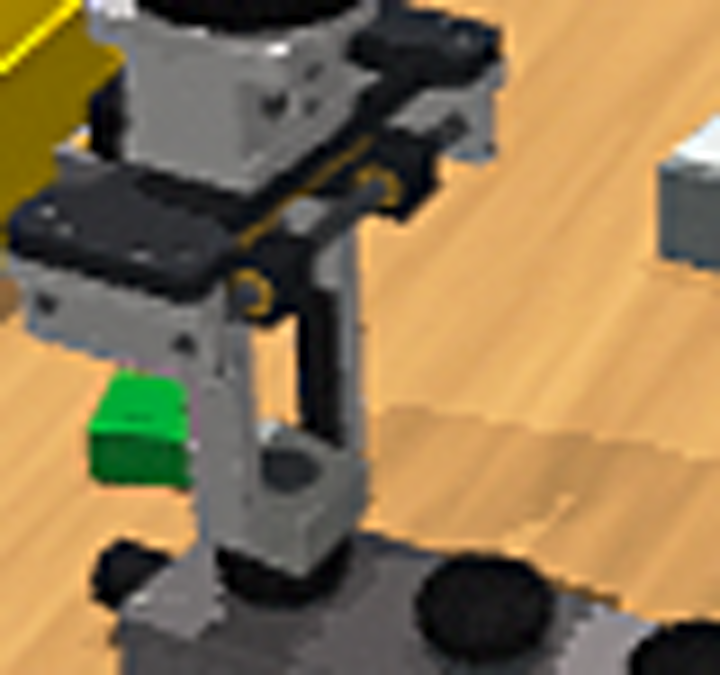

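Weight rests. Open fully, rise, look.

```bash
python3 -m pendant '[[[0,0,0,0,0,0,-1],[0,0,0,0,0,0,-1],[0,0,0,0,0,0,-1],[0,0,0,0,0,0,-1],[0,0,0,0,0,0,-1]]]' 40; python3 -m pendant '[[[0,0,0,0,-15,0,-1],[0,0,0,0,-40,0,-1],[0,0,0,0,-80,0,-1],[0,0,0,0,-110,0,-1],[0,0,0,0,-110,0,-1]]]' 40;python3 - <<'E'
from h import *
s=snap("side","side14"); crop(s,"s14",260,215,120,80,6.6); 
E
python3 go.py 0.43 -0.147 0.1 -103
```

```text
clock: 21.28
position: [0.5971, -0.0094, 0.0668]
ee_rot: [-0.463, 0.534, -0.534, 0.463]
contact_force: [-0.3, -0.8, 0.3]
grip_width: 0.983
clock: 21.9
position: [0.5981, -0.0095, 0.1802]
ee_rot: [0.462, -0.533, 0.536, -0.464]
contact_force: [-0.0, -0.3, 0.6]
grip_width: 1.002
yaw -103 rot [-0.002  0.084 -0.   ] deg 4.8
yaw 77 rot [-0.000e+00 -3.058e+00  3.000e-03] deg 175.2
shift [ 160.    77.7 -146.2] dist 230 | pos [ 0.5974 -0.0094  0.1781] jawyaw -98.2 tilt [ 0.002 -0.    -1.   ] q6 1.64 t 21.95 F [ 0.1 -0.5  0.5] w 0.995
```

View pics/s14.png

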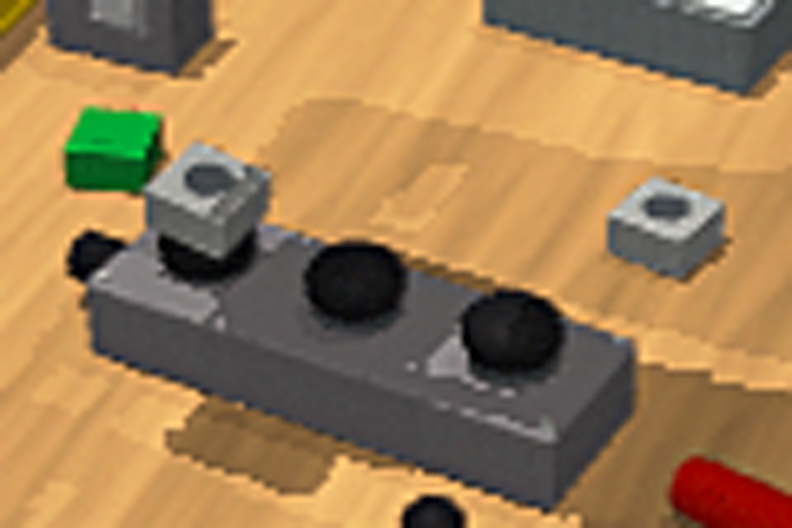

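```bash
python3 -m pendant '[[[0,0.02,0,40,0,-37,-1],[0,0.04,0,80,0,-73,-1],[0,0.06,0,120,20,-110,-1],[0,0.084,0,160,50,-146,-1],[0,0.084,0,160,78,-146,-1]]]' 40;python3 -m pendant '[[[0,0,0,0,0,0,-1],[0,0,0,0,0,0,-1]]]'; python3 go.py 0.4305 -0.146 0.0045 -103
python3 - <<'E'
from h import *
s=snap("side","side15"); crop(s,"s15",260,190,120,90,6.6);
t=snap("top","top15"); crop(t,"t15",250,180,120,140,5)
E
```

```text
clock: 22.58
position: [0.4273, -0.1483, 0.0974]
ee_rot: [-0.439, 0.555, -0.554, 0.439]
contact_force: [1.1, -0.0, -0.0]
grip_width: 0.999
clock: 22.82
position: [0.4302, -0.1468, 0.0994]
ee_rot: [0.44, -0.553, 0.553, -0.44]
contact_force: [0.1, -0.2, 0.8]
grip_width: 1.0
yaw -103 rot [-0.  0.  0.] deg 0.0
yaw 77 rot [ 0.    -3.141  0.   ] deg 180.0
shift [-0.8 94.9  0.1] dist 95 | pos [ 0.4302 -0.1468  0.0994] jawyaw -103.0 tilt [ 0. -0. -1.] q6 1.39 t 22.82 F [ 0.1 -0.2  0.8] w 1.0
```

View pics/s15.png

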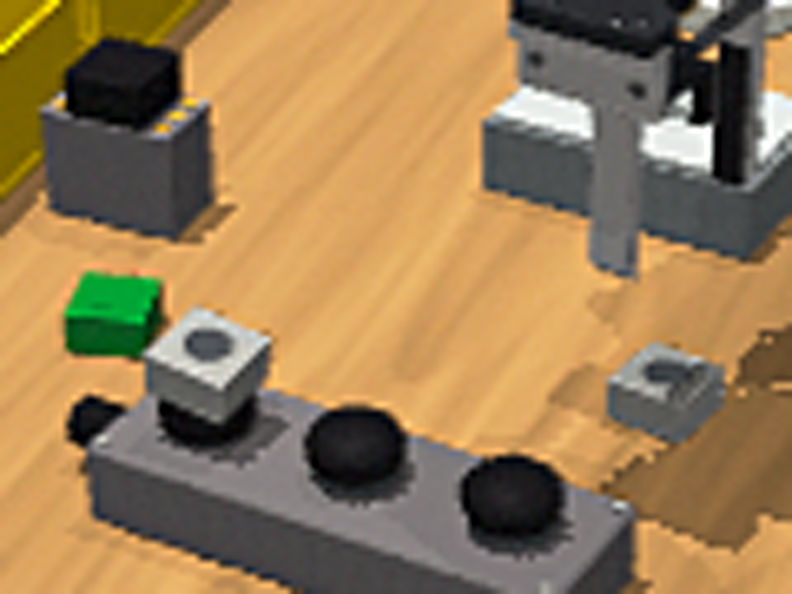

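View pics/t15.png

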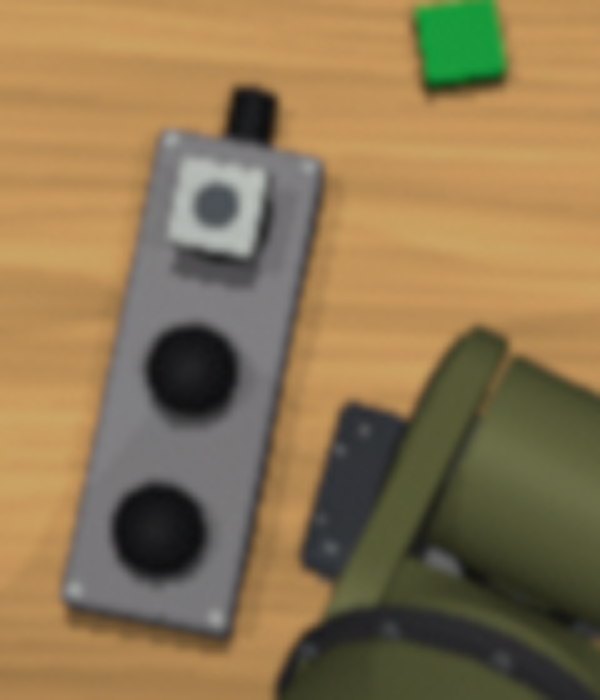

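```bash
python3 -m pendant '[[[0,0,0,-1,35,0,-1],[0,0,0,-1,65,0,-1],[0,0,0,-1,85,0,-1],[0,0,0,-1,95,0,-1],[0,0,0,-1,95,0,-1]]]' 40; python3 -m pendant '[[[0,0,0,0,0,0,1],[0,0,0,0,0,0,1],[0,0,0,0,0,0,1],[0,0,0,0,0,0,1],[0,0,0,0,0,0,1]]]' 40;python3 -m pendant '[[[0,0,0,0,0,0,1],[0,0,0,0,0,0,1],[0,0,0,0,0,0,1]]]';python3 -m pendant '[[[0,0,0,0,-20,0,1],[0,0,0,0,-50,0,1],[0,0,0,0,-90,0,1],[0,0,0,0,-110,0,1],[0,0,0,0,-110,0,1]]]' 40; python3 go.py 0.4495 0.0105 0.115 -98.2;python3 - <<'E'
from h import *
s=snap("side","side16"); crop(s,"s16",330,195,60,50,13); 
c=np.array([.4303,-.146]); a=np.radians(-13)
from station import robot
p0=robot.sense()["position"]; c=p0[:2]
Rm=np.array([[np.cos(a),-np.sin(a)],[np.sin(a),np.cos(a)]])
z=p0[2]-.0045
for x,y in[(.02,.02),(-.02,.02),(-.02,-.02)]: print(x,y,np.round((px(s,np.array([*(c+Rm@[x,y]),z]))+.5-[330,195])*13))
E
```

```text
clock: 23.55
position: [0.4302, -0.1459, 0.0039]
ee_rot: [-0.44, 0.553, -0.553, 0.44]
contact_force: [-0.4, 0.3, 0.9]
grip_width: 1.0
clock: 24.18
position: [0.43, -0.146, 0.0038]
ee_rot: [0.44, -0.553, 0.553, -0.44]
contact_force: [-0.8, 0.1, -0.3]
grip_width: 0.504
clock: 24.55
position: [0.43, -0.146, 0.0038]
ee_rot: [0.44, -0.553, 0.553, -0.44]
contact_force: [-0.3, -0.5, 0.0]
grip_width: 0.422
clock: 25.18
position: [0.4304, -0.1461, 0.1145]
ee_rot: [0.44, -0.553, 0.554, -0.44]
contact_force: [0.0, 0.4, -2.5]
grip_width: 0.423
yaw -98 rot [-0.002 -0.084  0.   ] deg 4.8
yaw 82 rot [-1.000e-03  3.058e+00 -3.000e-03] deg 175.2
shift [-156.9   -0.6  -16.7] dist 158 | pos [ 0.4304 -0.1461  0.1145] jawyaw -103.0 tilt [ 0.002 -0.001 -1.   ] q6 1.39 t 25.18 F [ 0.   0.4 -2.5] w 0.423
0.02 0.02 [297. 360.]
-0.02 0.02 [453. 410.]
-0.02 -0.02 [542. 334.]
```

View pics/s16.png

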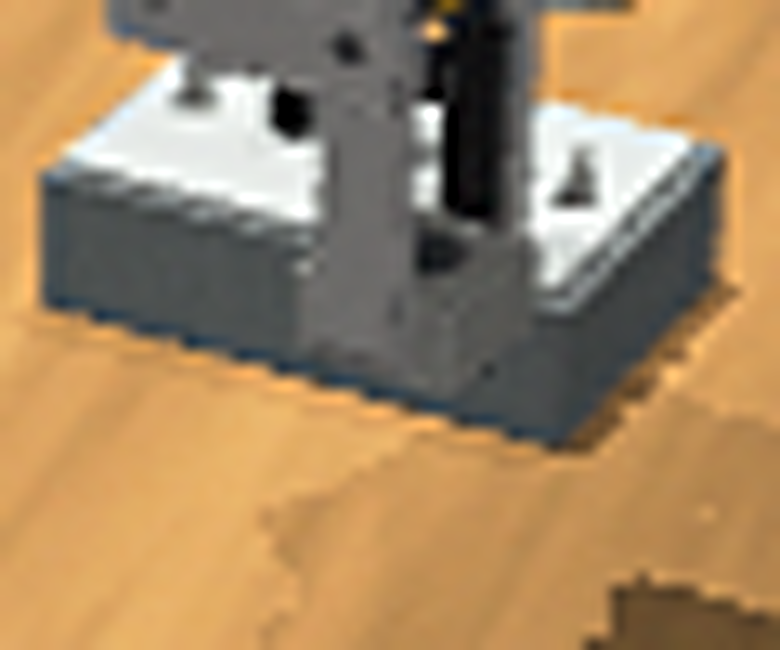

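```bash
python3 -m pendant '[[[0,-0.02,0,-40,0,-4,1],[0,-0.05,0,-90,0,-9,1],[0,-0.084,0,-135,0,-14,1],[0,-0.084,0,-157,0,-16.7,1],[0,-0.084,0,-157,0,-16.7,1]]]' 40;python3 -m pendant '[[[0,0,0,0,0,0,1],[0,0,0,0,0,0,1],[0,0,0,0,0,0,1]]]'; python3 go.py 0.4495 0.0105 0.076 -98.2
```

```text
clock: 25.85
position: [0.4485, 0.0118, 0.1124]
ee_rot: [-0.464, 0.535, -0.533, 0.463]
contact_force: [0.5, -0.7, -3.2]
grip_width: 0.424
clock: 26.22
position: [0.449, 0.0102, 0.1136]
ee_rot: [-0.463, 0.535, -0.535, 0.463]
contact_force: [-0.0, 0.5, -2.6]
grip_width: 0.421
yaw -98 rot [ 0.    -0.001 -0.   ] deg 0.1
yaw 82 rot [0.   3.14 0.  ] deg 179.9
shift [-0.4 37.6  0.4] dist 38 | pos [0.449  0.0102 0.1136] jawyaw -98.3 tilt [-0.  0. -1.] q6 1.66 t 26.23 F [-0.   0.5 -2.6] w 0.421
```

```bash
python3 -m pendant '[[[0,0,0,0,14,0.5,1],[0,0,0,0,28,0.5,1],[0,0,0,0,37.5,0.5,1],[0,0,0,0,37.5,0.5,1],[0,0,0,0,37.5,0.5,1]]]' 40
python3 - <<'E'
from h import *
s=snap("side","side17"); crop(s,"s17",290,200,80,75,9);
E
python3 go.py 0.4495 0.0105 0.067 -98.2
```

```text
clock: 26.85
position: [0.4498, 0.0107, 0.0764]
ee_rot: [0.463, -0.534, 0.535, -0.463]
contact_force: [-0.7, -0.6, -2.8]
grip_width: 0.422
yaw -98 rot [-0.001 -0.    -0.   ] deg 0.0
yaw 82 rot [ 0.000e+00  3.142e+00 -1.000e-03] deg 180.0
shift [ 0.2  9.6 -0.3] dist 10 | pos [0.4498 0.0107 0.0766] jawyaw -98.2 tilt [ 0.001 -0.    -1.   ] q6 1.66 t 26.9 F [-0.3  0.1 -1.6] w 0.422
```

View pics/s17.png

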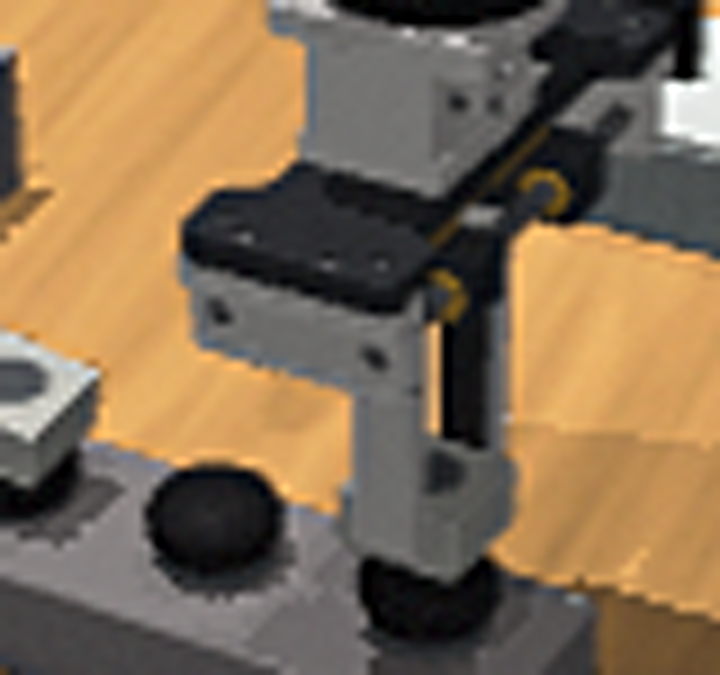

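```bash
python3 -m pendant '[[[0,0,0,0,3,0,1],[0,0,0,0,5,0,1],[0,0,0,0,7,0,1],[0,0,0,0,9,0,1],[0,0,0,0,9,0,1]]]' 40; python3 -m pendant '[[[0,0,0,0,0.7,0,1],[0,0,0,0,1,0,1],[0,0,0,0,1,0,1]]]' 40;python3 go.py 0.4495 0.0105 0.067 -98.2
```

```text
clock: 27.52
position: [0.4496, 0.0107, 0.0672]
ee_rot: [0.463, -0.534, 0.534, -0.463]
contact_force: [0.3, -0.1, -0.7]
grip_width: 0.425
clock: 27.9
position: [0.4496, 0.0107, 0.0663]
ee_rot: [0.463, -0.534, 0.535, -0.463]
contact_force: [-0.0, 0.8, 0.7]
grip_width: 0.422
yaw -98 rot [-0. -0. -0.] deg 0.0
yaw 82 rot [ 0.     3.142 -0.   ] deg 180.0
shift [ 0.2 -0.7 -0.1] dist 1 | pos [0.4496 0.0107 0.0663] jawyaw -98.2 tilt [ 0. -0. -1.] q6 1.66 t 27.9 F [-0.   0.8  0.7] w 0.422
```

Fully down with nearly no load. Release.

```bash
python3 -m pendant '[[[0,0,0,0,0,0,0],[0,0,0,0,0,0,0],[0,0,0,0,0,0,0]]]' 40;python3 -m pendant '[[[0,0,0,0,0,0,-1],[0,0,0,0,0,0,-1],[0,0,0,0,0,0,-1],[0,0,0,0,0,0,-1],[0,0,0,0,0,0,-1]]]' 40; python3 -m pendant '[[[0,0,0,0,-15,0,-1],[0,0,0,0,-40,0,-1],[0,0,0,0,-80,0,-1],[0,0,0,0,-110,0,-1],[0,0,0,0,-110,0,-1]]]' 40;python3 - <<'E'
from h import *
s=snap("side","side18"); crop(s,"s18",260,215,120,80,6.6); crop(s,"s18l",200,260,140,90,5.5)
E
python3 go.py 0.45 0.2 0.2 -12
```

```text
clock: 28.28
position: [0.4496, 0.0107, 0.0663]
ee_rot: [0.463, -0.534, 0.535, -0.463]
contact_force: [-0.3, 0.1, -1.3]
grip_width: 0.501
clock: 28.9
position: [0.4496, 0.0107, 0.0663]
ee_rot: [0.463, -0.534, 0.535, -0.463]
contact_force: [0.7, -0.7, -0.1]
grip_width: 0.983
clock: 29.52
position: [0.4505, 0.0107, 0.179]
ee_rot: [0.462, -0.533, 0.536, -0.464]
contact_force: [0.6, 0.6, -0.8]
grip_width: 1.0
yaw -12 rot [-2.000e-03 -1.505e+00  1.000e-03] deg 86.2
yaw 168 rot [-0.002  1.637 -0.002] deg 93.8
shift [-187.4  -22.7  -26.8] dist 191 | pos [0.4498 0.0107 0.1773] jawyaw -98.2 tilt [ 0.002 -0.    -1.   ] q6 1.66 t 29.57 F [-0.1  0.2 -0.8] w 1.003
```

View pics/s18.png

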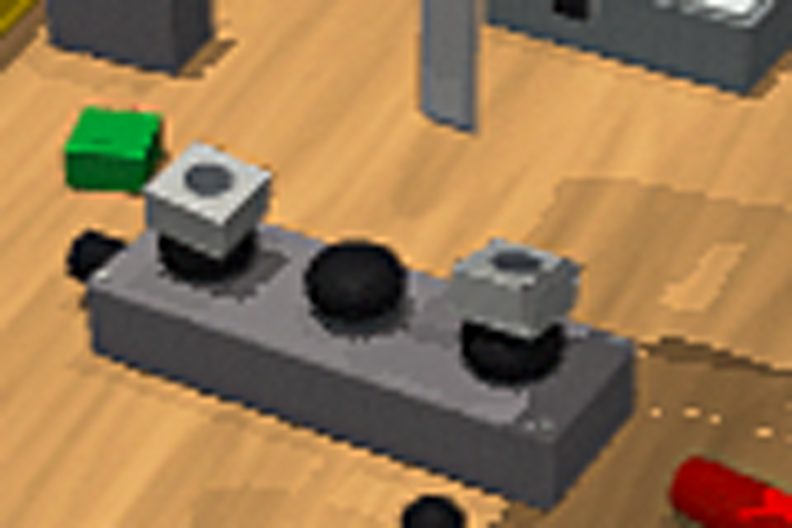

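View pics/s18l.png

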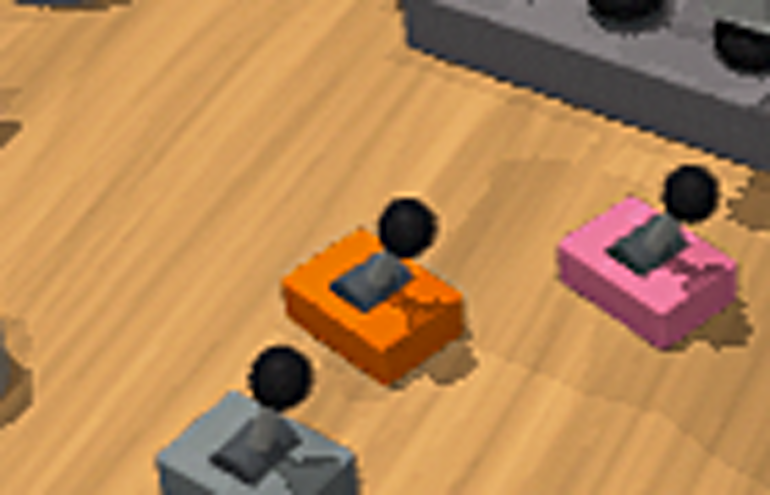

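Run:
```python
from h import *
s=load("side18");t=load("top0")
a=full([(280,377)],5.5,200,260);b=full([(251,247)],5,90,190)
r=least_squares(lambda p:np.r_[(px(s,p)-a[0]),(px(t,p)-b[0])],[.54,.335,.07]);print(r.x,r.fun)
print(onz(s,a[0,0],a[0,1],.0747))
s0=load("side0")
# s_cov crop 5.5,220,310 base top corners
print(fit(s0,[(.035,-.025,0),(-.035,-.025,0),(-.035,.025,0),(.035,.025,0)],full([(125,117),(246,182),(168,248),(47,187)],5.5,220,310),.025,[.5537,.3266,-.21]))
d=snap("top","top18"); crop(d,"t18",90,190,160,150,5)
```

```text
[0.53624285 0.33548079 0.0776322 ] [ 0.37209812  0.09636497 -0.10209742 -0.38153555]
[0.53891157 0.33287184 0.0747    ]
(array([  0.555 ,   0.3336, -12.8234]), array([[-0.12, -0.61],
       [ 0.69, -0.42],
       [ 0.25,  1.3 ],
       [-0.84, -0.48]]))
```

View pics/t18.png

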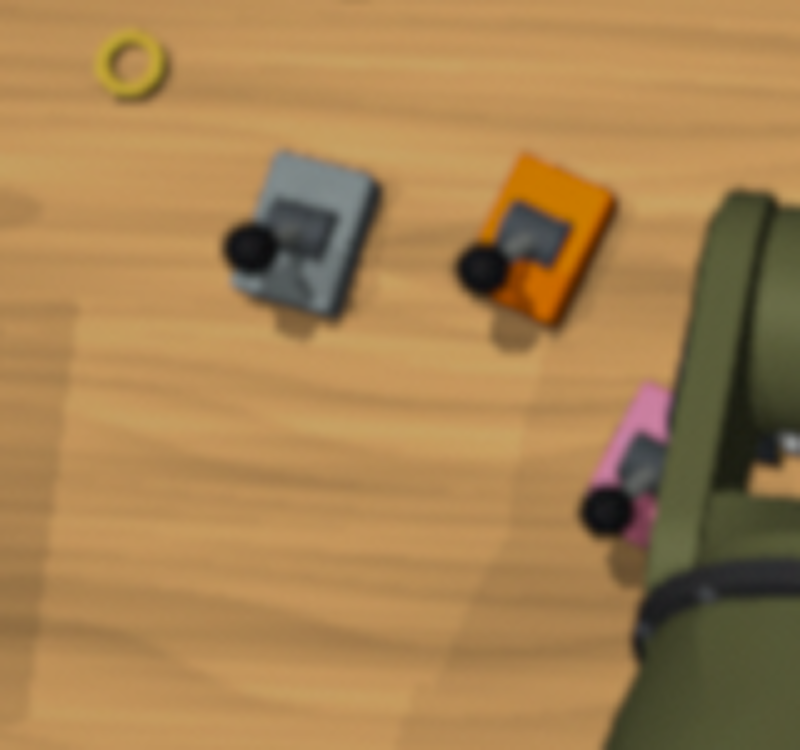

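```bash
python3 go.py 0.488 0.3435 0.2 -102.5; python3 -m pendant '[[[0,0,0,-62,-10,8,1],[0,0.01,0,-120,-22,10,1],[0,0.03,0,-182,-22,12,1],[0,0.05,0,-244,-22,14,1],[0,0.07,0,-300,-22,16,1]]]' 20;python3 go.py 0.488 0.3435 0.15 -102.5
```

```text
yaw -102 rot [-0.     0.075  0.   ] deg 4.3
yaw 78 rot [ 0.    -3.067  0.   ] deg 175.7
shift [-334.9  -23.7   -9.3] dist 336 | pos [0.4494 0.0107 0.1763] jawyaw -98.2 tilt [ 0. -0. -1.] q6 1.66 t 29.62 F [ 0.8 -1.1  0.6] w 1.0
clock: 30.25
position: [0.5078, 0.3074, 0.1969]
ee_rot: [-0.445, 0.551, -0.55, 0.443]
contact_force: [0.4, -0.3, 0.3]
grip_width: 0.504
yaw -102 rot [0.001 0.005 0.001] deg 0.3
yaw 78 rot [ 2.000e-03 -3.137e+00 -2.000e-03] deg 179.7
shift [-31.2  46.9 -27. ] dist 62 | pos [0.5078 0.3074 0.1969] jawyaw -102.2 tilt [-0.002 -0.001 -1.   ] q6 2.27 t 30.25 F [ 0.4 -0.3  0.3] w 0.504
```

```bash
python3 -m pendant '[[[0,0,0,-20,0,-15,1],[0,0,0,-31,10,-27,1],[0,0,0,-31,30,-27,1],[0,0,0,-31,47,-27,1],[0,0,0,-31,47,-27,1]]]' 20;python3 -m pendant '[[[0,0,0,0,0,0,1],[0,0,0,0,0,0,1],[0,0,0,0,0,0,1],[0,0,0,0,0,0,1]]]' 20;python3 go.py 0.488 0.3435 0.063 -102.5
python3 - <<'E'
from h import *
s=snap("side","side19"); crop(s,"s19",200,240,140,110,5.5)
E
```

```text
clock: 30.88
position: [0.4879, 0.3404, 0.1495]
ee_rot: [-0.445, 0.551, -0.55, 0.443]
contact_force: [0.5, 0.2, -0.3]
grip_width: 0.006
clock: 31.38
position: [0.4884, 0.3414, 0.1515]
ee_rot: [0.444, -0.55, 0.55, -0.444]
contact_force: [-0.5, -1.2, 1.1]
grip_width: 0.004
yaw -102 rot [-0.     0.005 -0.   ] deg 0.3
yaw 78 rot [-0.    -3.137  0.   ] deg 179.7
shift [-2.  88.5 -0.9] dist 89 | pos [0.4884 0.3414 0.1515] jawyaw -102.2 tilt [ 0.  0. -1.] q6 2.33 t 31.38 F [-0.5 -1.2  1.1] w 0.004
```

View pics/s19.png

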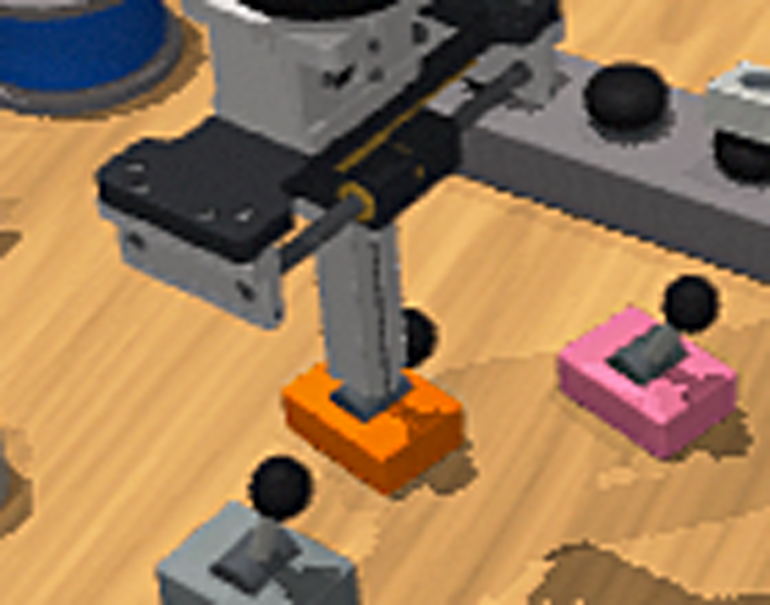

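View pics/side19.png

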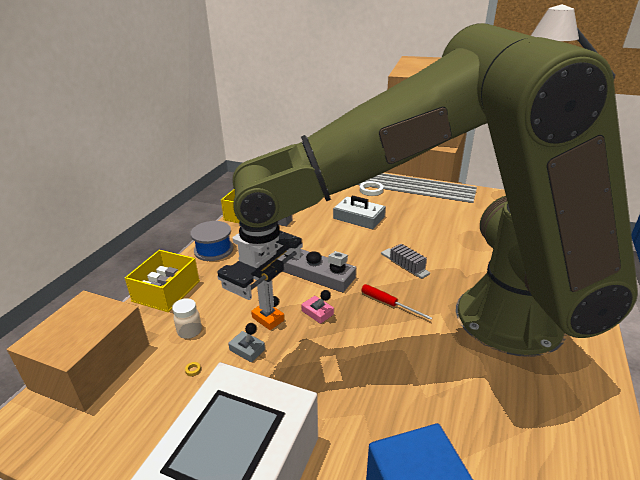

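```bash
python3 -m pendant '[[[0,0,0,-2,25,-1,1],[0,0,0,-2,50,-1,1],[0,0,0,-2,75,-1,1],[0,0,0,-2,88,-1,1],[0,0,0,-2,88,-1,1]]]' 20;python3 go.py 0.5545 0.329 0.063 -102.5
python3 - <<'E'
from h import *
s=snap("side","side20"); crop(s,"s20",200,240,140,110,5.5)
E
```

```text
clock: 32.05
position: [0.4877, 0.3434, 0.0628]
ee_rot: [-0.444, 0.55, -0.55, 0.444]
contact_force: [-0.3, -0.9, 0.3]
grip_width: 0.004
yaw -102 rot [0.001 0.005 0.001] deg 0.3
yaw 78 rot [ 1.000e-03 -3.137e+00 -1.000e-03] deg 179.7
shift [-0.1 -0.2 68.4] dist 68 | pos [0.4877 0.3434 0.0628] jawyaw -102.2 tilt [-0.001 -0.001 -1.   ] q6 2.34 t 32.05 F [-0.3 -0.9  0.3] w 0.004
```

View pics/s20.png

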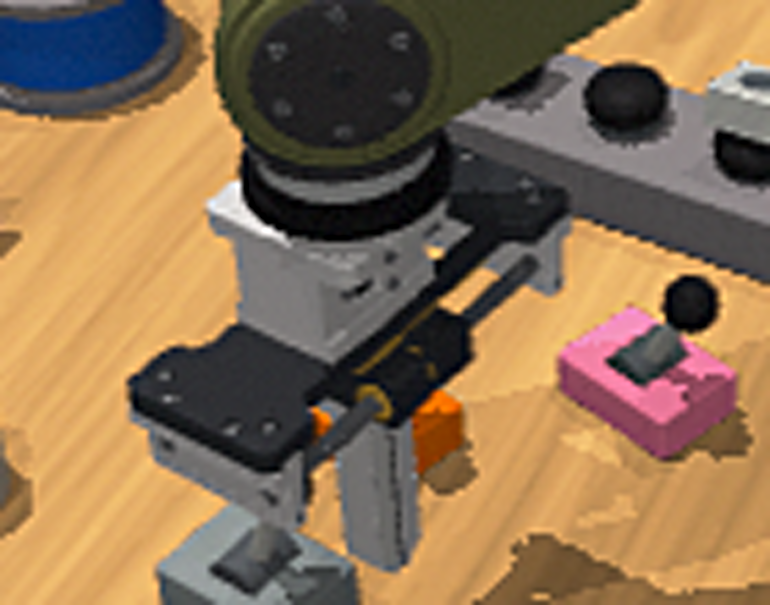

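Run:
```python
from h import *
s=snap("top","top20"); crop(s,"t20",90,180,240,140,3.3)
```

```text
(no output)
```

View pics/t20.png

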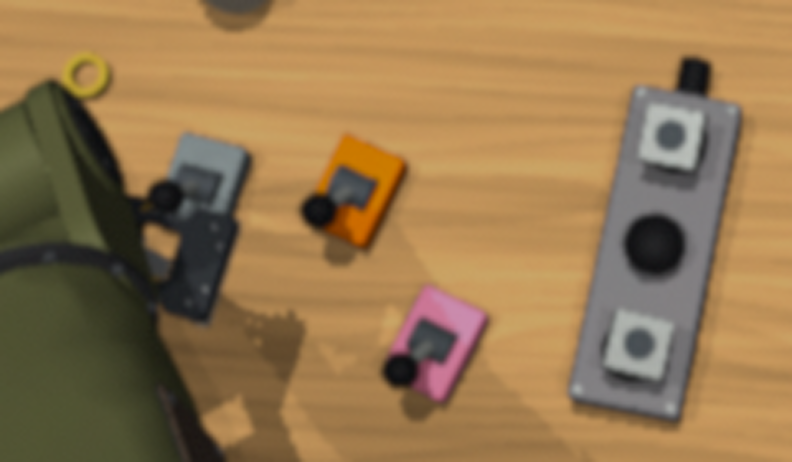

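Both weights are on their buttons. Push the switch along tool +z, in steps.

```bash
python3 -m pendant '[[[0,0,0,0,0,10,1],[0,0,0,0,0,20,1],[0,0,0,0,0,28,1],[0,0,0,0,0,36,1],[0,0,0,0,0,44,1]]]' 20;python3 -m pendant '[[[0,0,0,0,0,6,1],[0,0,0,0,0,12,1],[0,0,0,0,0,18,1],[0,0,0,0,0,24,1],[0,0,0,0,0,24,1]]]' 20;python3 go.py 0.5545 0.329 0.063 -102.5
python3 - <<'E'
from h import *
s=snap("side","side21"); crop(s,"s21",200,240,140,110,5.5)
E
```

```text
clock: 32.78
position: [0.5313, 0.3341, 0.0633]
ee_rot: [-0.444, 0.55, -0.55, 0.444]
contact_force: [-1.6, 0.9, 1.4]
grip_width: 0.004
clock: 33.4
position: [0.5547, 0.3289, 0.0631]
ee_rot: [0.444, -0.55, 0.55, -0.444]
contact_force: [0.5, 0.6, -0.6]
grip_width: 0.002
yaw -102 rot [-0.     0.005  0.   ] deg 0.3
yaw 78 rot [ 0.    -3.137  0.   ] deg 179.7
shift [-0.   0.1 -0.2] dist 0 | pos [0.5547 0.3289 0.0631] jawyaw -102.2 tilt [ 0. -0. -1.] q6 2.26 t 33.4 F [ 0.5  0.6 -0.6] w 0.002
```

View pics/s21.png

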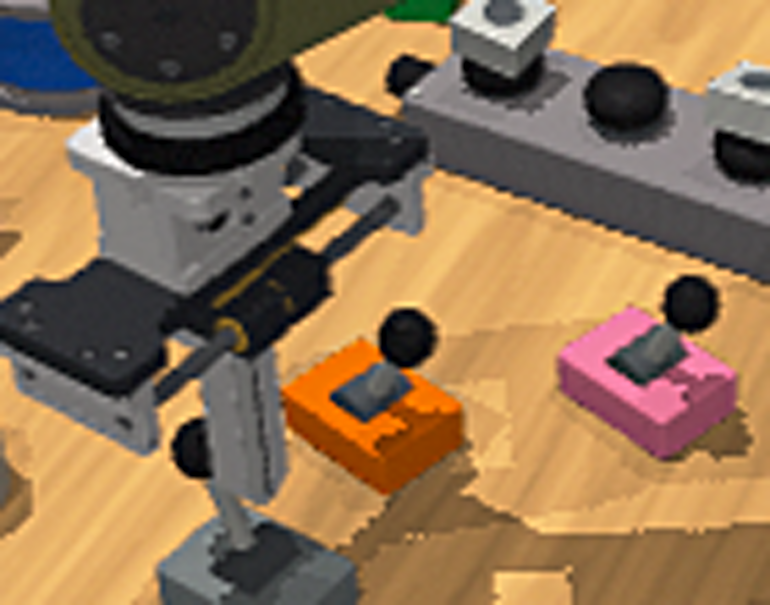

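Lever is moving over; continue until the stop is felt.

```bash
python3 -m pendant '[[[0,0,0,0,0,3,1],[0,0,0,0,0,6,1],[0,0,0,0,0,8,1],[0,0,0,0,0,8,1]]]' 20;python3 -m pendant '[[[0,0,0,0,0,2,1],[0,0,0,0,0,4,1],[0,0,0,0,0,4,1]]]' 20
```

```text
clock: 33.95
position: [0.5623, 0.3274, 0.0633]
ee_rot: [0.444, -0.55, 0.55, -0.444]
contact_force: [-0.8, 0.4, -1.7]
grip_width: 0.007
clock: 34.33
position: [0.5635, 0.3273, 0.063]
ee_rot: [-0.446, 0.551, -0.549, 0.443]
contact_force: [-19.3, 2.6, 6.9]
grip_width: 0.005
```

```bash
python3 -m pendant '[[[0,0,0,0,0,-5,1],[0,0,0,0,0,-20,1],[0,0,0,0,-15,-35,1],[0,0,0,0,-60,-45,1],[0,0,0,0,-110,-50,1]]]' 20;python3 go.py 0.45 0.33 0.25 -102.5; python3 -m pendant '[[[0,0,0,0,-40,-30,1],[0,0,0,0,-70,-60,1],[0,0,0,0,-70,-100,1],[0,0,0,0,-70,-100,1],[0,0,0,0,-70,-100,1]]]' 20
python3 - <<'E'
from h import *
s=snap("side","side22"); crop(s,"s22",200,240,140,110,5.5);crop(s,"s22b",260,180,130,110,6)
s=snap("top","top22"); crop(s,"t22",90,180,240,140,3.3)
E
```

```text
clock: 34.95
position: [0.5159, 0.3372, 0.1742]
ee_rot: [0.444, -0.55, 0.55, -0.444]
contact_force: [1.2, 0.2, 0.4]
grip_width: 0.008
yaw -102 rot [0.    0.005 0.001] deg 0.3
yaw 78 rot [ 1.000e-03 -3.136e+00 -1.000e-03] deg 179.7
shift [ 21.  -75.7 -63. ] dist 101 | pos [0.5159 0.3372 0.1742] jawyaw -102.2 tilt [-0.001 -0.001 -1.   ] q6 2.3 t 34.95 F [1.2 0.2 0.4] w 0.008
clock: 35.58
position: [0.4195, 0.3583, 0.2433]
ee_rot: [0.444, -0.55, 0.55, -0.444]
contact_force: [0.6, -0.4, -0.2]
grip_width: 0.002
```

View pics/s22.png

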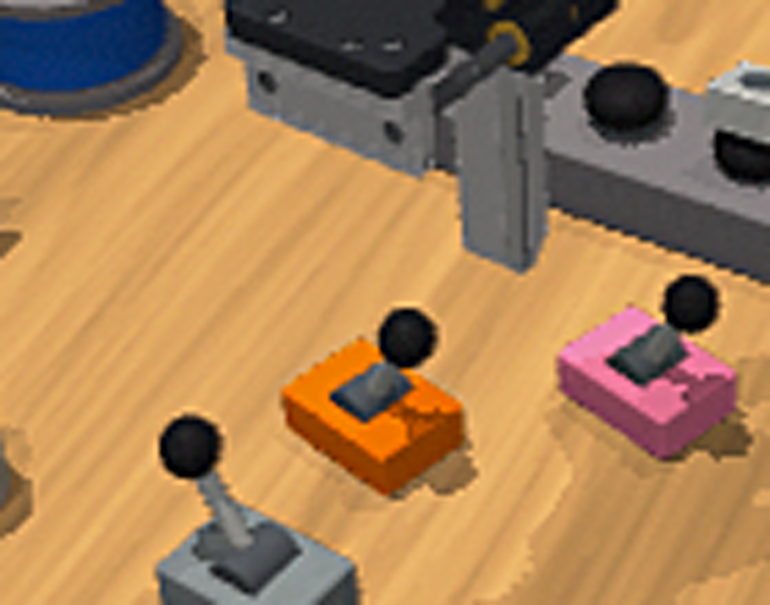

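View pics/s22b.png

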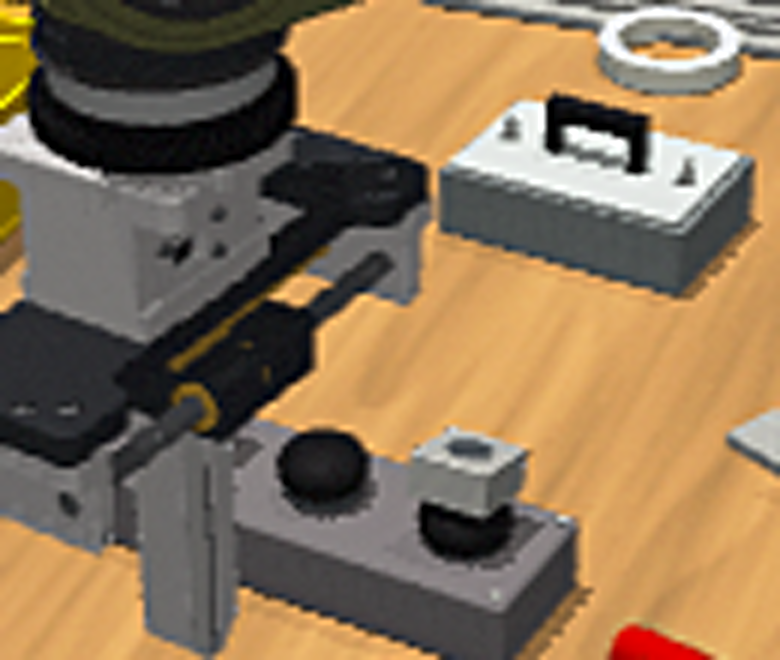

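View pics/top22.png

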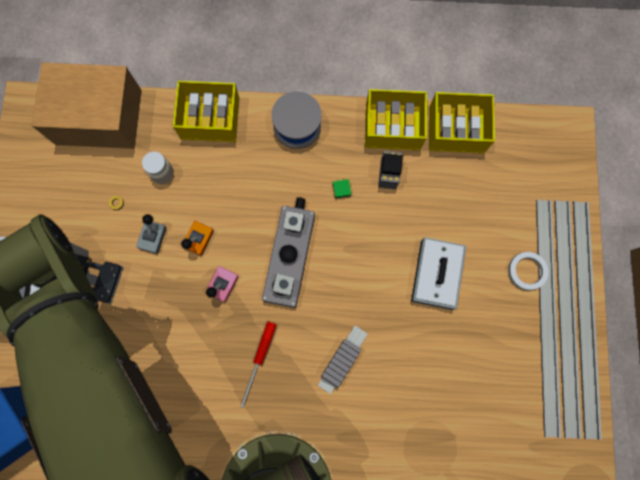

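Run:
```python
from h import *
s=load("side22");t=load("top22"); crop(t,"t22l",120,200,60,60,10)
def tri(a,b): 
    r=least_squares(lambda p:np.r_[(px(s,p)-a),(px(t,p)-b)],[.54,.335,.07]);return r.x
on=tri(full([(190,446)],5.5,200,240)[0],[148,219.5]); off=tri(full([(280,377)],5.5,200,260)[0],full([(251,247)],5,90,190)[0])
u=np.array([.976,-.216]); ch=np.linalg.norm(on-off); print(on,off,"chord",ch,"angle",2*np.arcsin(ch/.12))
# head heights under weights via depth of weight tops
W=cloud(t)
for u0,v0 in[(293,221),(284,285)]: print(np.round(W[v0-4:v0+5:4,u0-4:u0+5:4,2],4).tolist())
W=cloud(t); print("cover",np.round(W[[255,285,260],[430,445,455],2],4))
```

```text
[0.58419953 0.32357146 0.07329332] [0.53624285 0.33548079 0.0776322 ] chord 0.04960343806624557 angle 0.8522863392061522
[[0.0864, 0.0856, 0.0862], [0.0809, 0.0874, 0.0859], [0.0838, 0.0824, 0.0824]]
[[0.0829, 0.0845, 0.0816], [0.0869, 0.0831, 0.0825], [0.0866, 0.0809, 0.0843]]
cover [0.0441 0.0473 0.0472]
```

View pics/t22l.png

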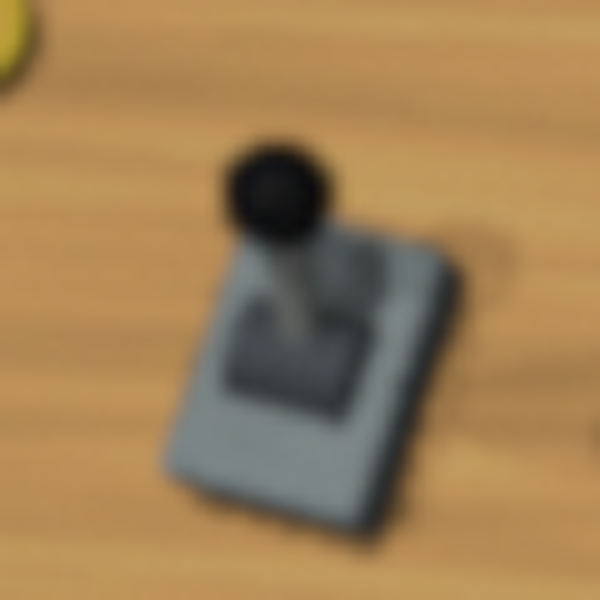

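Run:
```python
from h import *
s=load("side22");t=load("top22")
a=full([(190,446)],5.5,200,240)[0];b=full([(278,192)],10,120,200)[0]; a0=full([(280,377)],5.5,200,260)[0];b0=full([(251,247)],5,90,190)[0]
# joint fit: hinge xy, off lean, on lean, camera-specific offsets (top x,y shift)
u=np.array([.976,-.216])
def P(h,l): return np.r_[h+u*.06*np.sin(l),.022+.06*np.cos(l)]
def g(p):
    h=p[:2]; return np.r_[px(s,P(h,p[2]))-a0,px(s,P(h,p[3]))-a,px(t,P(h,p[2])-[p[4],p[5],0])-b0,px(t,P(h,p[3])-[p[4],p[5],0])-b]
r=least_squares(g,[.555,.33,-.5,.5,0,0]);print(np.round(r.x,3),np.round(r.fun,2))
```

```text
[ 0.558  0.331 -0.362  0.492  0.001  0.001] [ 0.05 -0.02 -0.05  0.02  0.05 -0.02 -0.05  0.02]
```

```bash
python3 -c "
from station import robot
print(robot.sign_off())"
```

```text
the job is handed in; nothing more can be done
None
```

The job is handed in at about 36 s. No verdict was reported, but my last camera checks showed everything in place.

- **Cover:** I lowered it over both pins until the wrist force showed it bottoming out. It lies flush in the last side picture.
- **Weights:** Only two weights were on the bench. They stand balanced on the two end buttons, each with its button fully down when I let go. Both are tilted slightly, because they sit about 2 mm off the dome centres. They were still up in the last top picture.
- **Switch:** After both weights were released, I pushed the grey switch over to a hard stop, felt at about 19 N. From the pictures it now leans about 0.49 rad past vertical.
- **Bystanders and look-alikes:** I touched none of them, and they look unmoved.

**Disagreements:**
- The two cameras differed by about 3 mm in x. I followed the side camera, which agreed with the tool position at the bay.
- The switch swung only about 0.85 rad by my estimate, not 1.0. It appears to have started at about 0.14 rather than 0. I took it as fully on because of the hard stop.

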